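Slide the mounting block round the bend of an anti-roll bar

ROBOT

A 6-joint arm with a two-finger parallel gripper is mounted at the origin on the work surface. World frame = base frame: x ahead of the robot, y to its left, z up, the work surface at z = 0. Lengths are in m, angles in rad, forces in N, time in s.
With the tool pointing down it reaches from about 0.25 to 0.8 m from the base axis. Payload 3.9 kg.
Tool frame: the origin (TCP) lies at the very end of the fingers, on their centre line; the grasp point (between the pads) lies 19 mm behind it (pinch_z is the distance from the TCP to the grasp point, in m); z points along the fingers, y is the direction in which the jaws open and shut (so a half turn about z gives the same grasp; the last joint's range is limited). The gripper opens to 85 mm and grips with 20 to 120 N. Pads are 22 mm wide; open, the fingers measure 114 mm over their backs; the gripper's body (76 mm by 85 mm) begins 54 mm behind the grasp point. The pads swing forward as they close: fully open they stand 13 mm farther back than shut.
Start: joints at [-1.206, 0.26, -0.138, 1.173, 0, 1.571], TCP at [0.187, -0.49, 0.231] pointing down, gripper open.
Joint ranges: [-2.78, 2.78], [-0.83, 1.72], [-1.28, 1.37], [-1.9, 2.12], [-1.57, 1.48], [-3.14, 3.14]. Speed limits (rad/s): [2.57, 2.57, 3.14, 3.14, 3.14, 3.14].

INTERFACE

Orientations are given as a unit quaternion [w, x, y, z].
In Python, from cell import get_state, snapshot, camera_model, sign_off, pinch_z gives the robot as it stands.
- The arm moves only by the shell command python3 -m pendant 'ROWS' [OPENING] [FORCE]. ROWS is JSON, a list of rows, each an object with "delta_pos": the shift along the tool's x, y, z in cm, a list of three; "dr": the turn, a rotation vector about the tool's x, y, z in degrees, a list of three. A call has 1 to 20 rows; each row is the pose to reach, as a shift and turn from the pose commanded when the call began, along the tool's axes at that moment; what a row does not reach only later rows make up. A row lasts 1/10 s, in which the tool goes at most 50 mm and 8.59 degrees, less where a joint would pass 70% of its speed; a pose out of reach is approached as far as the arm can. A call with a gripper value outside its range is refused whole. OPENING is the finger opening in cm, from 0 to 8.54, set as the call begins (- or left out, the last holds). The fingers move at their own pace and stop on an object; FORCE is the grip in N (left out, the last holds). Time passes only in rows, so rows that repeat a pose let the fingers close. It gives the time, the measured TCP pose, the force and the opening at its end, in the units of the state.
- get_state(): the state, without advancing time (a new reading comes with each control period).
- snapshot(name): name is "scene" or "side" or "wrist"; returns the picture (384x512x3 uint8, blue, green, red); there is no depth.
- camera_model(name): a dict with "fx", "fy", "cx", "cy" (pixels), "position" and "rotation" of the camera in the world. Camera axes: x right, y up, looking along -z (the intrinsics and any distortion apply to the point x, -y, -z); pixel columns grow to the right and rows downward; lengths in m; the calibration is good to about 2 mm. A picture is of the moment at which its call begins: read the wrist's pose just before it. camera_model takes no time and is no camera call; for the wrist camera it gives the pose at the moment of the call.
- sign_off(): hands the job in, once; it reports no verdict.
The state is a dict: "clock": time; "qpos": joint angles; "qd": joint speeds; "joint_torque": joint torques, N m; "tool_pos": TCP position; "tcp_rot": TCP orientation; "ft_force": force on the tool from outside, world axes, zero at the start; "moment": the same for the moment, N m; "width": finger opening in m.
Only numpy, scipy, OpenCV 4.12 (cv2) and the standard library are available. Lean on these libraries where they do the work, as an engineer would, in place of code of your own. Each camera call takes 0.05 s, during which the arm holds its last target.

TASK

Pick up the drilled aluminium block, thread it over the free end of the bent bar held in the vice, slide it along and around the hand-made bend without forcing it, and use it to push the black sleeve along the bar until the sleeve meets the yellow stop collar. Hold a gentle push of about 10 N there for a second so that all three sit tight, then let go and leave the block against the sleeve; leave the other parts on the bench alone.

Things in the scene. Friction and masses are not known exactly. Their poses are not given: they have to be found in the camera images.
- bore (a point): Centre of the bore of the loose aluminium block: 30 mm long along its x (the bore's axis, right through, either end may go first), 36 mm wide along y (flat sides to grip), 44 mm high, 0.1 to 0.2 kg. The bore is 19.5 mm in diameter; its centre lies 24 mm above the underside, 20 mm below the top. The block starts standing on the bench, z up.
- bar: Bent round steel bar, 16 mm in diameter, held rigidly level, its axis 120 mm above the bench, by a vice. Origin: on the bar's axis, 60 mm in front of the vice's jaws. From there the bar runs straight along +y for 110 mm, then bends about 70 degrees in the level plane towards -x (centre-line radius about 60 mm, 73 mm of bar), then runs on as the straight leg. z is up.
- leg: Outer leg of the bar, 16 mm in diameter. Origin: on its axis at the very tip of its free hemispherical end; x points along it towards the bend, whose end is 88 mm from the tip. The bend is hand-made, not true: kinks of up to 0.06 rad either way, in the level plane, lie at its start, its thirds and its end, and the leg can tilt 0.05 rad up or down from the bend's end. Nothing flexes.
- race: Loose steel bearing race lying flat on the bench, 62 mm across, 16 mm high, to be left alone. Origin at the centre of its underside.
- tin: Loose red tin, 60 mm across, 45 mm high, to be left alone. Origin at the centre of its underside.
- gear: Loose dark gear lying flat on the bench, about 80 mm across, 28 mm high, to be left alone. Origin at the centre of its underside.
- jaws (a point): On the bar's axis where it enters the blue vice's jaws (56 mm wide across the bar, rising 25 mm above its axis). Between jaws and sleeve a yellow stop collar (28 mm across, 16 mm thick) is clamped fast on the bar. Its place differs each time and is not measured: the sleeve meets it after 8 to 30 mm of travel, its end face then being 20 to 40 mm from the bar's origin.
- sleeve: Black spacer sleeve with a red band, 27 mm across, 20 mm long, riding on the bar's first straight. Origin: on the bar's axis in its end face towards the bend, which the block pushes on; y points along the bar to the bend. It slides stiffly, at about 4 N, and stays where left. Block against it: bore's centre 15 mm from here along +y.

How it is judged:
On the way, in this order (a step that is already met when the one before it is completed fails the run):
1. the block is threaded on the outer leg (x of bore in the frame of leg between 0.02 and 0.088 m and horizontal distance between bore and leg below 0.089 m and y of bore in the frame of leg between -0.004 and 0.004 m and z of bore in the frame of leg between -0.004 and 0.004 m), for 0.1 s.
2. the block has come round the bend, onto the inner straight (y of bore in the frame of bar between 0.03 and 0.108 m and x of bore in the frame of bar between -0.004 and 0.004 m and z of bore in the frame of bar between -0.004 and 0.004 m), for 0.1 s.
3. the sleeve, home against the stop, carries a push of at least 7.5 N from the block (it slides at 4 N, so only a sleeve that is home can) (y of bore in the frame of sleeve between 0.01 and 0.018 m and contact force between block and sleeve above 7.5 N and contact force between the fingers and block above 1 N), for 0.4 s.
At the end, for the whole second after the job is handed in: The block hangs at rest on the bar's first straight, released, its bore within 4 mm of the bar's axis and its end within 4 mm of the sleeve that it has pressed home (y of bore in the frame of sleeve between 0.011 and 0.019 m and x of bore in the frame of bar between -0.004 and 0.004 m and z of bore in the frame of bar between -0.004 and 0.004 m and linear speed of block below 0.02 m/s and contact force between the fingers and block below 0.1 N); the robot touches nothing.
It fails at once if the block was forced: more than 20 N between the block and the bar or sleeve (contact force between block and bar above 20 N or contact force between block and sleeve above 20 N).
It fails at once if the robot knocked the bar or vice hard (contact force between any of the fingers, the arm and bar above 20 N).
It fails at once if another part was disturbed (distance of any of race, tin, gear from where it was at the start of the episode above 0.015 m).
It also fails if it takes over 72 s, if anything falls off the work surface, if the arm or the gripper's body presses on something with over 40 N, if the wrist force passes 120 N, or if a joint passes its speed limit or range.

## Working session

There is one attempt and no reset: what is moved stays moved. The work goes in short steps, Python scripts to look and compute and a shell command to move; the robot and the scene stay as the last step left them, time stands still between calls to the robot, and variables do not carry over. Pictures are saved under pics/ and viewed, and the job is handed in when it is done.

```bash
mkdir -p pics; ls; python3 - <<'E'
from cell import *
import cv2
print(get_state(), pinch_z)
for n in ["scene","side","wrist"]:
    print(n,camera_model(n)); cv2.imwrite(f"pics/{n}0.png",snapshot(n))
E
```

```text
pics
{'clock': 0.0, 'qpos': array([-1.20604260e+00,  2.60695484e-01, -1.39333218e-01,  1.17272194e+00,
        8.42415535e-06,  1.57077581e+00]), 'qd': array([-8.30629601e-04,  1.08694771e-03, -2.32853751e-04,  3.39638392e-05,
       -1.54567735e-03,  6.83214083e-04]), 'joint_torque': array([ 3.95861543e-04, -4.05676067e+01,  2.53922743e+01,  1.87096040e-02,
        1.74218021e-04,  2.38489250e-06]), 'tool_pos': array([ 0.18704089, -0.48983364,  0.23047247]), 'tcp_rot': array([-9.61716285e-04,  9.83413056e-01,  1.81377526e-01, -1.73072345e-04]), 'ft_force': array([-0.35782022,  0.13222522, -0.36231589]), 'moment': array([-0.02847445,  0.05710829, -0.00010535]), 'width': 0.085311833771037} 0.0187
scene {'fx': 465.36486078296974, 'fy': 465.36486078296974, 'cx': 254.14282052378334, 'cy': 186.99693471079868, 'position': array([1.1999921 , 0.01771936, 0.92432028]), 'rotation': array([0.65860552, 0.22272297, 0.23340506, 0.67982007])}
side {'fx': 477.06962494202924, 'fy': 477.06962494202924, 'cx': 253.76517762802368, 'cy': 190.77575033232762, 'position': array([0.19011015, 0.60348587, 0.88512122]), 'rotation': array([-0.2703972 , -0.10415221,  0.34311394,  0.89348223])}
wrist {'fx': 294.67172765488687, 'fy': 294.67172765488687, 'cx': 254.42145848119276, 'cy': 189.48487477627563, 'position': array([ 0.2492345 , -0.46565915,  0.37416789]), 'rotation': array([ 0.81600647, -0.11031833,  0.07686005, -0.56218843])}
```

View pics/scene0.png

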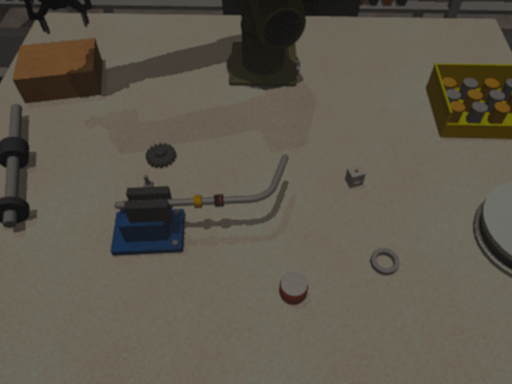

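View pics/side0.png

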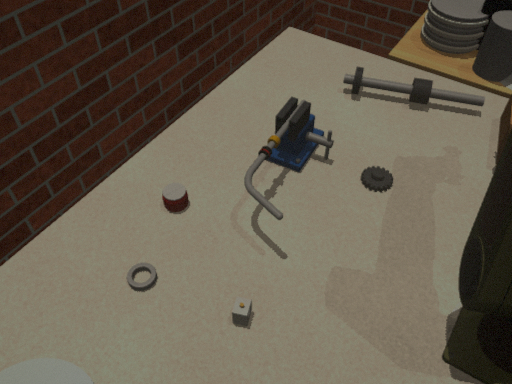

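View pics/wrist0.png

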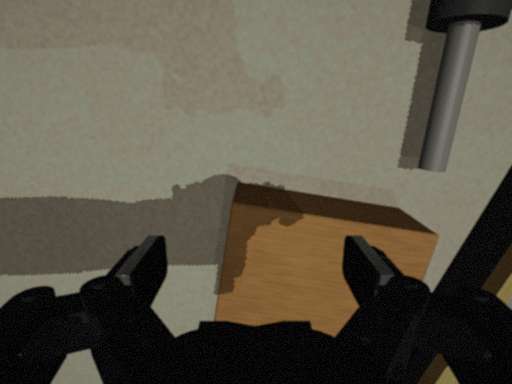

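```bash
cat > h.py <<'E'
import numpy as np, cv2
from cell import *
from scipy.spatial.transform import Rotation as R
def rot(q): q=np.asarray(q); return R.from_quat([q[1],q[2],q[3],q[0]])
def ray(cam,uv):
    uv=np.atleast_2d(np.asarray(uv,float))
    d=np.c_[(uv[:,0]-cam['cx'])/cam['fx'],-(uv[:,1]-cam['cy'])/cam['fy'],-np.ones(len(uv))]
    return np.array(cam['position']),rot(cam['rotation']).apply(d)
def onz(cam,uv,z):
    p,d=ray(cam,uv); return p+d*((z-p[2])/d[:,2])[:,None]
def proj(cam,P):
    P=np.atleast_2d(P); c=rot(cam['rotation']).inv().apply(P-cam['position'])
    return np.c_[cam['cx']+cam['fx']*c[:,0]/-c[:,2],cam['cy']-cam['fy']*c[:,1]/-c[:,2]]
E
python3 - <<'E'
import cv2
a=cv2.imread('pics/scene0.png')
cv2.imwrite('pics/sc_bar.png',cv2.resize(a[140:250,110:300],None,fx=4,fy=4,interpolation=cv2.INTER_CUBIC))
cv2.imwrite('pics/sc_blk.png',cv2.resize(a[155:200,335:380],None,fx=12,fy=12,interpolation=cv2.INTER_CUBIC))
b=cv2.imread('pics/side0.png')
cv2.imwrite('pics/si_bar.png',cv2.resize(b[90:230,225:345],None,fx=4,fy=4,interpolation=cv2.INTER_CUBIC))
cv2.imwrite('pics/si_blk.png',cv2.resize(b[290:335,220:265],None,fx=12,fy=12,interpolation=cv2.INTER_CUBIC))
E
```

```text
(no output)
```

View pics/sc_bar.png

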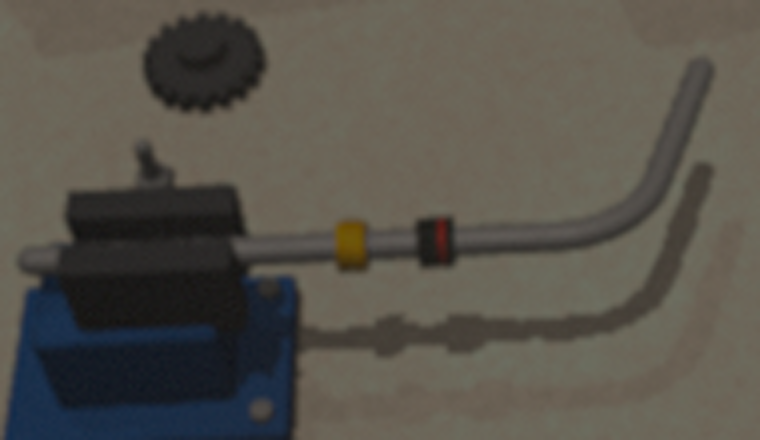

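View pics/sc_blk.png

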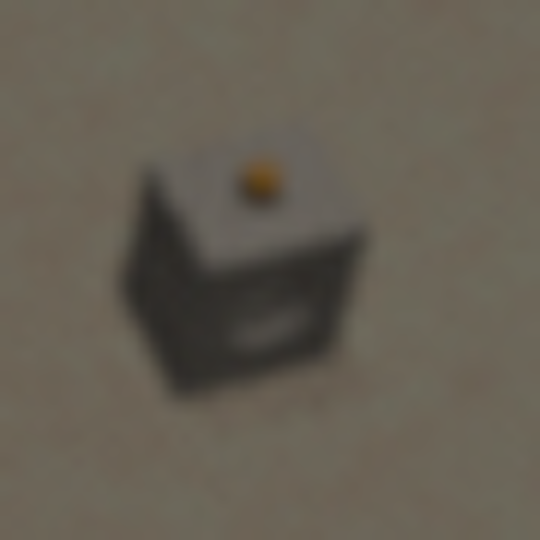

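View pics/si_bar.png

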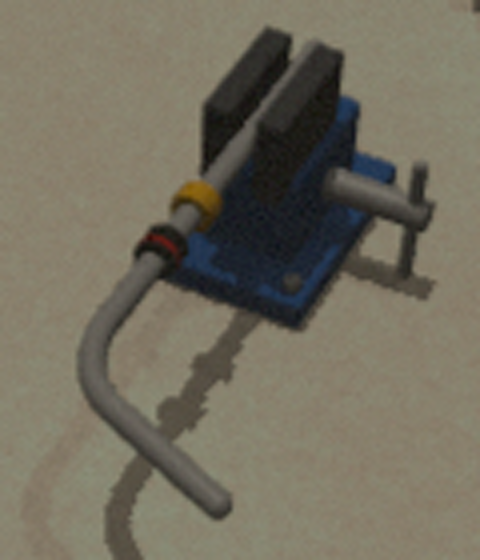

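View pics/si_blk.png

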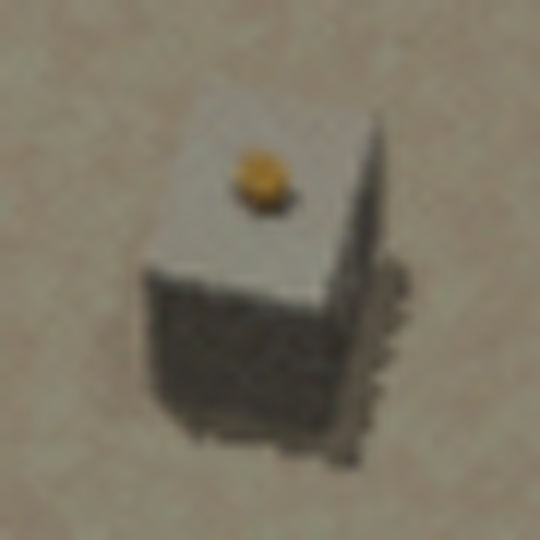

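```bash
python3 - <<'E'
from h import *
np.set_printoptions(precision=4,suppress=True)
S=camera_model('scene');D=camera_model('side')
f=lambda l,o,k:np.array(l)/k+np.array(o)-0.0
for n,c,l,o in(('scene',S,[(150,170),(205,275),(365,230),(310,125)],(335,155)),('side',D,[(200,85),(375,110),(325,300),(145,270)],(220,290))):
    p=onz(c,f(l,o,12),.044);print(n,p,p.mean(0)); 
    e=p-np.roll(p,-1,0);print(np.linalg.norm(e,axis=1),np.degrees(np.arctan2(e[:,1],e[:,0])))
sc=[(290,249),(390,244),(500,237),(560,233),(655,190),(670,150),(690,95),(702,62)]
si=[(235,150),(150,265),(125,295),(140,425),(180,465),(222,510)]
print(onz(S,f(sc,(110,140),4),.12)); print(onz(D,f(si,(225,90),4),.12))
print('collar face,sleeve ends', onz(S,f([(336,246),(368,244),(418,242),(453,240)],(110,140),4),.12))
E
```

```text
scene [[0.4594 0.2187 0.044 ]
 [0.4867 0.2273 0.044 ]
 [0.474  0.2609 0.044 ]
 [0.4463 0.2527 0.044 ]] [0.4666 0.2399 0.044 ]
[0.0287 0.0359 0.0289 0.0364] [-162.4852  -69.2461   16.4431  111.0358]
side [[0.4822 0.2271 0.044 ]
 [0.4556 0.2149 0.044 ]
 [0.4433 0.2476 0.044 ]
 [0.4704 0.2593 0.044 ]] [0.4629 0.2373 0.044 ]
[0.0292 0.0349 0.0295 0.0343] [  24.6056  -69.3742 -156.6108  110.1252]
[[ 0.6257 -0.1579  0.12  ]
 [ 0.6208 -0.1049  0.12  ]
 [ 0.6144 -0.0465  0.12  ]
 [ 0.6108 -0.0145  0.12  ]
 [ 0.5802  0.0361  0.12  ]
 [ 0.552   0.0442  0.12  ]
 [ 0.5116  0.0555  0.12  ]
 [ 0.4864  0.0625  0.12  ]]
[[ 0.6276 -0.1845  0.12  ]
 [ 0.6157 -0.0705  0.12  ]
 [ 0.6141 -0.042   0.12  ]
 [ 0.5531  0.0357  0.12  ]
 [ 0.5203  0.0475  0.12  ]
 [ 0.4862  0.0611  0.12  ]]
collar face,sleeve ends [[ 0.623  -0.1336  0.12  ]
 [ 0.6211 -0.1166  0.12  ]
 [ 0.619  -0.0901  0.12  ]
 [ 0.6171 -0.0715  0.12  ]]
```

```bash
python3 -m pendant '[{"delta_pos":[0,0,-2],"dr":[0,0,5]}]'; python3 -c "
from cell import *;print(get_state()['qpos'],get_state()['tcp_rot'])"
```

```text
clock: 0.25
tool_pos: [0.1865, -0.4884, 0.2486]
tcp_rot: [-0.003, 0.991, 0.137, -0.001]
ft_force: [-0.1, 0.3, -0.4]
width: 0.0852
[-1.20599436e+00  2.54551002e-01 -1.00169828e-01  1.22265760e+00
 -1.02294237e-06  1.66022363e+00] [-3.20641908e-03  9.90530700e-01  1.37251962e-01 -7.41534359e-04]
```

```bash
cat >> h.py <<'E'
def go(target,yaw,st=None):
    "rows numbers: delta cm in tool axes, dr z deg, assuming tool down"
    st=st or get_state(); T=rot(st['tcp_rot']); d=T.inv().apply(np.array(target)-st['tool_pos'])*100
    tx=T.apply([1,0,0]); y0=np.degrees(np.arctan2(tx[1],tx[0]))
    dy=(yaw-y0+180)%360-180
    G=R.from_euler('z',yaw,degrees=True)*R.from_quat([1,0,0,0])
    rv=np.degrees((T.inv()*G).as_rotvec())
    print('delta',d.round(2),'yaw0',y0.round(2),'dyaw',dy.round(2),'dr',rv.round(2))
E
python3 - <<'E'
from h import *
np.set_printoptions(precision=3,suppress=True)
s=get_state();c=camera_model('wrist');T=rot(s['tcp_rot'])
off=T.inv().apply(c['position']-s['tool_pos']);Rc=T.inv()*rot(c['rotation'])
print(off,Rc.as_matrix(),s['tool_pos'])
np.savez('wc.npz',off=off,R=Rc.as_quat())
for tcp,yaw in (((.55,.03,.28),164),((.50,.05,.28),164),((.47,.06,.28),164),((.465,.2385,.2),200)):
    G=R.from_euler('z',yaw,degrees=True)*R.from_quat([1,0,0,0])
    cc=dict(c);cc['position']=np.array(tcp)+G.apply(off);q=(G*Rc).as_quat();cc['rotation']=[q[3],q[0],q[1],q[2]]
    print(tcp,cc['position'],proj(cc,[(.486,.0625,.12),(.58,.036,.12),(.61,-.0145,.12),(.465,.2385,.044),(.617,-.07,.12)]))
go((.36,-.1,.28),106)
E
```

```text
[ 0.067 -0.001 -0.144] [[-0.001  0.964  0.266]
 [ 1.     0.001 -0.   ]
 [-0.     0.266 -0.964]] [ 0.187 -0.488  0.249]
(0.55, 0.03, 0.28) [0.486 0.048 0.424] [[268.7   104.001]
 [268.003 198.323]
 [231.495 234.954]
 [405.274  43.939]
 [186.668 252.876]]
(0.5, 0.05, 0.28) [0.436 0.068 0.424] [[262.829 157.735]
 [262.623 243.789]
 [227.811 277.39 ]
 [394.896  91.863]
 [184.878 293.866]]
(0.47, 0.06, 0.28) [0.406 0.078 0.424] [[261.367 187.134]
 [261.278 268.813]
 [227.342 300.799]
 [390.642 118.387]
 [185.428 316.504]]
(0.465, 0.2385, 0.2) [0.403 0.215 0.344] [[  26.652  144.185]
 [ -22.548  240.584]
 [ -88.27   252.62 ]
 [ 254.985  174.493]
 [-159.042  239.048]]
delta [ 27.25 -32.68  -2.94] yaw0 15.78 dyaw 90.22 dr [ -0.32  -0.27 -90.22]
```

```bash
python3 -m pendant '[{"delta_pos":[27.2,-32.7,-3],"dr":[0,0,-90]},{"delta_pos":[27.2,-32.7,-3],"dr":[0,0,-90]},{"delta_pos":[27.2,-32.7,-3],"dr":[0,0,-90]},{"delta_pos":[27.2,-32.7,-3],"dr":[0,0,-90]},{"delta_pos":[27.2,-32.7,-3],"dr":[0,0,-90]},{"delta_pos":[27.2,-32.7,-3],"dr":[0,0,-90]},{"delta_pos":[27.2,-32.7,-3],"dr":[0,0,-90]},{"delta_pos":[27.2,-32.7,-3],"dr":[0,0,-90]},{"delta_pos":[27.2,-32.7,-3],"dr":[0,0,-90]},{"delta_pos":[27.2,-32.7,-3],"dr":[0,0,-90]},{"delta_pos":[27.2,-32.7,-3],"dr":[0,0,-90]}]'; python3 -c "
from h import *
print(get_state()['qpos'],get_state()['tool_pos']);go((.55,.03,.28),164)"
```

```text
clock: 1.35
tool_pos: [0.3594, -0.1003, 0.2812]
tcp_rot: [-0.0, 0.6, 0.8, -0.0]
ft_force: [-0.1, 0.0, -0.4]
width: 0.0853
[-2.71985945e-01 -2.15210137e-02 -3.38712768e-01  1.25392586e+00
 -5.51445742e-05  1.01391838e+00] [ 0.35944896 -0.10026771  0.28118857]
delta [ 7.15 21.95  0.11] yaw0 106.32 dyaw 57.68 dr [-1.000e-02 -2.000e-02 -5.768e+01]
```

```bash
python3 -m pendant '[{"delta_pos":[7.1,22,0],"dr":[0,0,-57.7]},{"delta_pos":[7.1,22,0],"dr":[0,0,-57.7]},{"delta_pos":[7.1,22,0],"dr":[0,0,-57.7]},{"delta_pos":[7.1,22,0],"dr":[0,0,-57.7]},{"delta_pos":[7.1,22,0],"dr":[0,0,-57.7]},{"delta_pos":[7.1,22,0],"dr":[0,0,-57.7]},{"delta_pos":[7.1,22,0],"dr":[0,0,-57.7]},{"delta_pos":[7.1,22,0],"dr":[0,0,-57.7]}]'; python3 - <<'E'
from h import *
s=get_state();c=camera_model('wrist');im=snapshot('wrist')
np.savez('w1.npz',im=im,**c);cv2.imwrite('pics/w1.png',im)
print(s['tool_pos'],s['tcp_rot'],s['qpos']);go((.465,.2385,.2),200)
E
```

```text
clock: 2.15
tool_pos: [0.5514, 0.0274, 0.2806]
tcp_rot: [-0.001, 0.142, 0.99, -0.0]
ft_force: [-0.3, 1.5, 0.9]
width: 0.0856
[0.55138153 0.02744951 0.28060317] [-6.88800242e-04  1.42439430e-01  9.89803270e-01 -1.42905279e-04] [ 4.97517878e-02  2.93436380e-01  3.70089944e-02  1.31577578e+00
 -1.67285188e-05  3.35602950e-01]
delta [14.27 17.81  8.09] yaw0 163.49 dyaw 36.51 dr [ -0.    -0.06 -36.51]
```

View pics/w1.png

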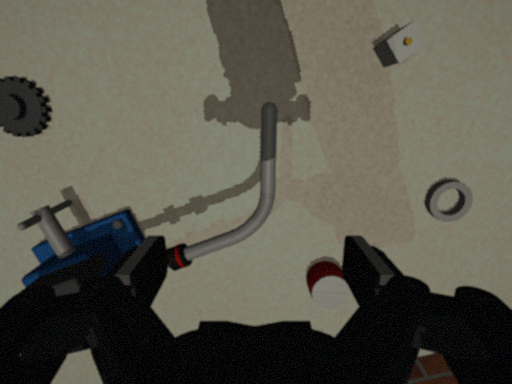

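```bash
python3 - <<'E'
from h import *
im=np.load('w1.npz')['im']
def sv(n,im,x0,y0,x1,y1,k):
    c=cv2.resize(im[y0:y1,x0:x1],None,fx=k,fy=k,interpolation=cv2.INTER_CUBIC)
    c=cv2.convertScaleAbs(c,alpha=1.8)
    cv2.imwrite(n,c)
sv('pics/w1a.png',im,180,95,280,265,3.5 and 3)
E
python3 - <<'E'
from h import *
# profile across leg rows/cols in w1
im=np.load('w1.npz')['im'].astype(int).sum(2)
for r in range(100,216,6): print(r,im[r,255:282])
for c in range(192,250,8): print(c,[int(x) for x in im[215:260,c]])
E
```

```text
100 [225 212 231 229 242 225 233 231 222 230 231 222 230 228 216 234 231 231
 239 238 236 228 230 231 226 228 217]
106 [243 236 239 242 249 237 227 176 150 133 155 154 151 149 157 165 156 136
 148 137 154 184 209 218 223 223 232]
112 [237 232 246 240 236 212 156 137 142 141 165 164 176 183 196 191 183 163
 145 161 146 136 179 221 230 236 222]
118 [236 231 233 234 231 213 154 143 138 146 165 146 175 185 200 188 182 164
 156 141 141 164 198 217 235 237 227]
124 [238 229 234 235 238 211 163 137 143 152 153 174 161 190 191 188 175 168
 159 139 160 228 338 374 380 371 367]
130 [365 363 368 373 346 269 179 129 149 150 151 165 171 182 200 195 168 154
 156 146 152 234 336 370 362 367 351]
136 [370 375 372 350 294 237 162 122 142 159 165 162 180 179 193 176 180 159
 152 138 170 260 345 376 378 370 360]
142 [368 373 377 359 311 240 161 136 136 143 144 181 177 186 196 178 170 144
 158 136 166 272 356 367 382 378 362]
148 [365 384 382 369 336 250 152 131 159 159 157 163 176 197 182 167 179 154
 156 141 178 282 356 383 377 365 348]
154 [378 375 383 375 338 222 147 126 148 154 175 165 181 188 195 
[... 2339 characters left out ...]
 376, 376]
232 [367, 368, 374, 368, 369, 361, 354, 349, 357, 354, 357, 355, 361, 339, 265, 155, 134, 183, 216, 246, 258, 269, 286, 317, 334, 315, 291, 278, 269, 281, 315, 364, 378, 377, 380, 373, 373, 367, 368, 375, 376, 371, 366, 372, 360]
240 [374, 367, 359, 356, 350, 341, 346, 352, 362, 333, 256, 183, 160, 189, 221, 241, 248, 270, 294, 308, 320, 332, 300, 292, 271, 269, 287, 344, 374, 374, 372, 362, 363, 372, 376, 372, 380, 379, 382, 374, 368, 375, 366, 369, 369]
248 [351, 342, 314, 254, 189, 159, 169, 213, 229, 244, 259, 268, 300, 303, 328, 329, 309, 304, 289, 275, 269, 275, 318, 367, 374, 371, 374, 378, 381, 376, 363, 367, 366, 368, 371, 364, 374, 373, 369, 369, 371, 363, 366, 365, 372]
```

View pics/w1a.png

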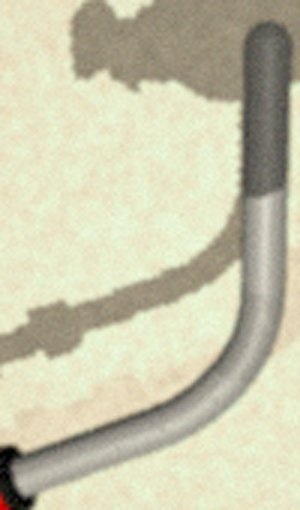

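```bash
cat > fit.py <<'E'
from h import *
from scipy.optimize import least_squares
from scipy.ndimage import map_coordinates, gaussian_filter
def bar(p,n=None):
    # returns function s->pts from bar y=40 (s<0 before bend start) ; p=[x,y,phi,k0,k1,k2,k3,tilt]
    x,y,phi,k0,k1,k2,k3,t=p
    ds=0.0733/30; pts=[];h=phi
    for s in (-.07,-.06,-.05,-.04,-.03,-.02,-.01,-.001): pts.append((s,x+s*np.cos(phi),y+s*np.sin(phi),.12,phi))
    cx,cy=x,y; ks=[k0,k1,k2]; sg=0.0733/3; r=.06
    for i in range(3):
        h+=ks[i]
        for j in range(5):
            a=h+np.radians(70)/15/2
            pts.append((i*sg+j*sg/5,cx,cy,.12,h)); cx+=sg/5*np.cos(a);cy+=sg/5*np.sin(a);h+=np.radians(70)/15
    h+=k3
    for l in np.arange(0,.0881,.008): pts.append((.0733+l,cx+l*np.cos(h)*np.cos(t),cy+l*np.sin(h)*np.cos(t),.12+l*np.sin(t),h))
    return np.array(pts)
def edges(im,cam,P,R_=2.5):
    uv=proj(cam,P[:,1:4]); c=rot(cam['rotation']).inv().apply(P[:,1:4]-cam['position'])
    hw=.008*cam['fx']/-c[:,2]
    tg=np.gradient(uv,axis=0);tg/=np.linalg.norm(tg,axis=1)[:,None];nm=np.c_[-tg[:,1],tg[:,0]]
    return uv,nm,hw
def measure(im,cam,P,R_):
    g=gaussian_filter(im.astype(float).sum(2),.5)
    uv,nm,hw=edges(im,cam,P); out=[]
    for i in range(len(P)):
        for sgn in (-1,1):
            o=np.arange(-R_,R_+.01,.1)
            q=uv[i]+nm[i]*sgn*(hw[i]+o)[:,None]
            v=map_coordinates(g,[q[:,1],q[:,0]],order=1)
            d=np.gradient(v)*np.cos(o/R_*1.2)
            k=np.argmax(d)  # brightness rises going outward
            if d[k]<.5: continue
            out.append((i,sgn,*q[k]))
    return out
E
cat > run1.py <<'E'
from fit import *
import sys
np.set_printoptions(precision=4,suppress=True)
w=dict(np.load('w1.npz')); 
views=[(cv2.imread('pics/scene0.png'),camera_model('scene')),(cv2.imread('pics/side0.png'),camera_model('side')),(w['im'],w)]
p=np.r_[.6133,-.036,np.radians(96.),0,0,0,0,0,np.zeros(9)]
def shift(c,d): c=dict(c);c['position']=np.array(c['position'])+d;return c
for it in range(8):
    R_=[6,4,3,2.5,2,2,2,2][it]
    M=[measure(im,shift(c,p[8+3*k:11+3*k]),bar(p[:8]),R_) for k,(im,c) in enumerate(views)]
    tips=[np.array(t) for t in TIPS] if 'TIPS' in globals() else None
    def res(p,parts=False):
        P=bar(p[:8]);o=[]
        for k,(im,c) in enumerate(views):
            uv,nm,hw=edges(im,shift(c,p[8+3*k:11+3*k]),P)
            o.append(np.array([((np.array(m[2:])-uv[m[0]])@nm[m[0]]-m[1]*hw[m[0]])/.5 for m in M[k]]))
        if parts: return o
        return np.r_[tuple(o)+(p[3:7]/.03,p[7:8]/.03,p[8:]/.0015)]
    r=least_squares(res,p,loss='soft_l1');p=r.x
print(p[:8],np.degrees(p[2]));print(p[8:].reshape(3,3)*1e3)
for o in res(p,True): print(len(o),np.median(abs(o))*.5)
J=r.jac;print('sd',np.sqrt(np.diag(np.linalg.inv(J.T@J)))[:8])
P=bar(p[:8]);print('tip',P[-1],'bend end',P[23],'leg yaw',np.degrees(P[-1,4]))
np.save('barp.npy',p)
for k,(im,c) in enumerate(views):
    uv,nm,hw=edges(im,shift(c,p[8+3*k:11+3*k]),P);im=im.copy()
    lo=np.maximum((uv.min(0)-12).astype(int),0);hi=(uv.max(0)+12).astype(int)
    K=5 if k<2 else 3
    v=cv2.resize(im[lo[1]:hi[1],lo[0]:hi[0]],None,fx=K,fy=K,interpolation=cv2.INTER_CUBIC)
    for s in(-1,1):
        q=((uv+nm*hw[:,None]*s-lo+.5)*K-.5)
        cv2.polylines(v,[q.round().astype(int)],False,(0,255,0) if s>0 else (255,255,0),1)
    cv2.imwrite(f'pics/fit{k}.png',v)
E
python3 run1.py
```

```text
[ 0.6096 -0.0034  1.7008  0.2289 -0.0331 -0.1277  0.0328  0.0122] 97.44726607471706
[[ 0.8168 -3.7902 -0.9304]
 [-0.1877 -0.0969 -0.3022]
 [-0.5679 14.0188 -3.4399]]
61 0.2150214666090151
61 0.36544155357881225
50 0.43879394115309545
sd [0.0012 0.0024 0.0077 0.0346 0.029  0.0269 0.0262 0.0266]
tip [0.1613 0.467  0.0503 0.1211 3.0234] bend end [0.0733 0.5543 0.04   0.12   3.0234] leg yaw 173.22810280788158
```

```bash
python3 - <<'E'
s=open('run1.py').read()
s=s.replace("p=np.r_[.6133,-.036","TIPS=[(286.3,153.9),(281.3,219.3),(269,102.3)]\np=np.r_[.616,-.014")
s=s.replace("R_=[6,4,3,2.5,2,2,2,2]","R_=[4,3,3,2.5,2,2,2,2]")
s=s.replace("            o.append(np.array([(","            tg=uv[-1]-uv[-2];tg/=np.linalg.norm(tg);C=uv[-1]+(uv[-2]-uv[-1])\n            o.append(np.array([((np.array(TIPS[k])-C)@tg-hw[-1])/.7]+[(",1)
open('run1.py','w').write(s)
E
python3 run1.py; python3 -c "
import cv2,numpy as np
a=[cv2.imread(f'pics/fit{k}.png') for k in range(3)]
for i in a: print(i.shape)"
```

```text
[ 0.6117 -0.016   1.6878 -0.0339 -0.0169  0.0257 -0.028  -0.0063] 96.70378380603196
[[ 0.3624 -1.0243 -0.4685]
 [-0.0593  0.8715 -1.3804]
 [-0.2987  0.0925 -0.1156]]
71 0.10111984098858562
69 0.19010716203535782
68 0.09586128836711749
sd [0.001  0.0013 0.0071 0.0184 0.018  0.0178 0.0163 0.0116]
tip [0.1613 0.4835 0.0617 0.1194 2.8564] bend end [0.0733 0.5679 0.0369 0.12   2.8564] leg yaw 163.65966061443126
(350, 460, 3)
(450, 290, 3)
(543, 348, 3)
```

```bash
python3 -c "
from h import *
go((.465,.239,.16),200)"
```

```text
delta [14.28 17.86 12.09] yaw0 163.49 dyaw 36.51 dr [ -0.    -0.06 -36.51]
```

View pics/fit2.png

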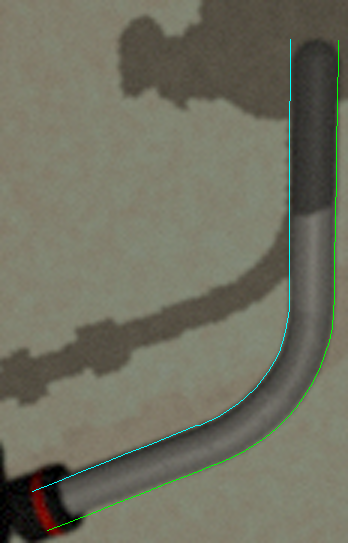

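```bash
python3 -m pendant '[{"delta_pos":[14.3,17.9,1],"dr":[0,0,-36.5]},{"delta_pos":[14.3,17.9,1],"dr":[0,0,-36.5]},{"delta_pos":[14.3,17.9,4],"dr":[0,0,-36.5]},{"delta_pos":[14.3,17.9,12],"dr":[0,0,-36.5]},{"delta_pos":[14.3,17.9,12],"dr":[0,0,-36.5]},{"delta_pos":[14.3,17.9,12],"dr":[0,0,-36.5]},{"delta_pos":[14.3,17.9,12],"dr":[0,0,-36.5]},{"delta_pos":[14.3,17.9,12],"dr":[0,0,-36.5]},{"delta_pos":[14.3,17.9,12],"dr":[0,0,-36.5]}]' - 60; python3 - <<'E'
from h import *
s=get_state();c=camera_model('wrist');im=snapshot('wrist')
np.savez('w2.npz',im=im,**c);cv2.imwrite('pics/w2.png',im)
print(s['tool_pos'],s['tcp_rot'],s['qpos'],s['ft_force'])
c=dict(c)
print(proj(c,[(.465,.239,.044)]))
u,v=proj(c,[(.465,.239,.044)])[0].astype(int)
v0=max(v-60,0);u0=u-60
print(u0,v0);cv2.imwrite('pics/w2a.png',cv2.resize(im[v0:v+60,u0:u+60],None,fx=5,fy=5,interpolation=cv2.INTER_CUBIC))
E
```

```text
clock: 3.1
tool_pos: [0.4662, 0.2389, 0.1629]
tcp_rot: [0.001, -0.174, 0.985, 0.0]
ft_force: [0.6, -1.1, 0.1]
width: 0.0852
[0.4662215  0.23886825 0.16289135] [ 1.41980555e-03 -1.73555131e-01  9.84823111e-01  1.99462508e-04] [ 4.73757126e-01  2.94898513e-01 -2.73749206e-01  9.99317621e-01
 -4.56125175e-04  1.24879230e-01] [ 0.63804781 -1.14800203  0.10328499]
[[254.42294206 183.34171462]]
194 123
```

View pics/w2a.png

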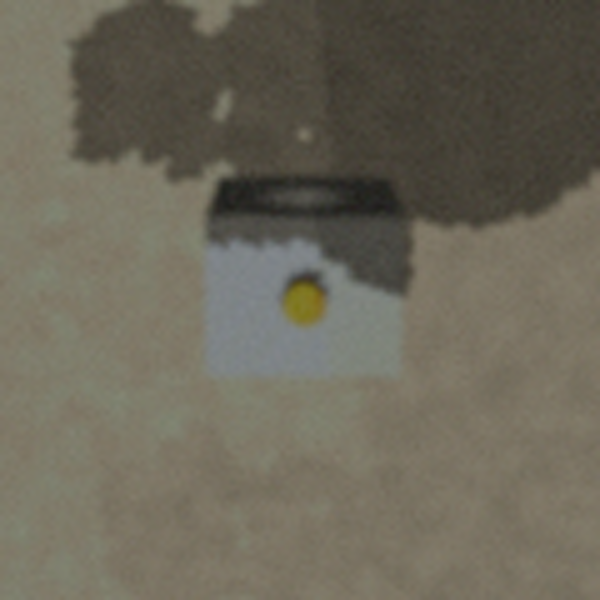

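```bash
python3 - <<'E'
from h import *
c=dict(np.load('w2.npz'));np.set_printoptions(precision=4,suppress=True)
uv=(np.array([(208,217),(411,217),(403,377),(206,378)])+.5)/5-.5+[194,123]
P=onz(c,uv,.044);print(P,P.mean(0));e=P-np.roll(P,-1,0);print(np.linalg.norm(e,axis=1),np.degrees(np.arctan2(e[:,1],e[:,0])))
go((*P.mean(0)[:2],.08),199.5)
E
```

```text
[[0.4557 0.2171 0.044 ]
 [0.4432 0.2516 0.044 ]
 [0.472  0.2611 0.044 ]
 [0.4847 0.2267 0.044 ]] [0.4639 0.2392 0.044 ]
[0.0367 0.0303 0.0367 0.0305] [ -70.0475 -161.7528  110.26     18.2403]
delta [0.26 0.12 8.31] yaw0 -160.02 dyaw -0.48 dr [0.01 0.19 0.48]
```

```bash
python3 -m pendant '[{"delta_pos":[0.25,0.1,4],"dr":[0,0,0.7]},{"delta_pos":[0.25,0.1,8],"dr":[0,0,0.7]},{"delta_pos":[0.25,0.1,12],"dr":[0,0,0.7]},{"delta_pos":[0.25,0.1,14.5],"dr":[0,0,0.7]},{"delta_pos":[0.25,0.1,15.5],"dr":[0,0,0.7]},{"delta_pos":[0.25,0.1,15.5],"dr":[0,0,0.7]},{"delta_pos":[0.25,0.1,15.5],"dr":[0,0,0.7]}]' - 60;  python3 - <<'E'
from h import *
s=get_state();print(s['tool_pos'],s['ft_force']);go((.4639,.2392,.007),199.3)
E
```

```text
clock: 3.85
tool_pos: [0.4638, 0.2397, 0.0078]
tcp_rot: [0.001, -0.168, 0.986, 0.0]
ft_force: [0.6, 0.7, 0.5]
width: 0.0855
[0.46379136 0.23966653 0.00783042] [0.63071687 0.72704057 0.51356118]
delta [ 0.01 -0.05  0.08] yaw0 -160.65 dyaw -0.05 dr [0.02 0.16 0.05]
```

```bash
python3 -m pendant '[{"delta_pos":[0,0,0]},{"delta_pos":[0,0,0]},{"delta_pos":[0,0,0]},{"delta_pos":[0,0,0]},{"delta_pos":[0,0,0]},{"delta_pos":[0,0,0]},{"delta_pos":[0,0,0]},{"delta_pos":[0,0,0]},{"delta_pos":[0,0,0]},{"delta_pos":[0,0,0]}]' 2.5 40
```

```text
$[0]: bad value
```

```bash
python3 -m pendant '[{"delta_pos":[0,0,0],"dr":[0,0,0]},{"delta_pos":[0,0,0],"dr":[0,0,0]},{"delta_pos":[0,0,0],"dr":[0,0,0]},{"delta_pos":[0,0,0],"dr":[0,0,0]},{"delta_pos":[0,0,0],"dr":[0,0,0]},{"delta_pos":[0,0,0],"dr":[0,0,0]},{"delta_pos":[0,0,0],"dr":[0,0,0]},{"delta_pos":[0,0,0],"dr":[0,0,0]}]' 2.5 40
```

```text
clock: 4.65
tool_pos: [0.4627, 0.2395, 0.0072]
tcp_rot: [0.001, -0.168, 0.986, 0.0]
ft_force: [-0.2, -1.2, 6.7]
width: 0.0357
```

```bash
python3 -m pendant '[{"delta_pos":[0,0,-5],"dr":[0,0,0]},{"delta_pos":[0,0,-10],"dr":[0,0,0]},{"delta_pos":[0,0,-14],"dr":[0,0,0]},{"delta_pos":[0,0,-14],"dr":[0,0,0]},{"delta_pos":[0,0,-14],"dr":[0,0,0]}]'; python3 - <<'E'
from h import *
s=get_state();c=camera_model('wrist');im=snapshot('wrist')
np.savez('w3.npz',im=im,tp=s['tool_pos'],tr=s['tcp_rot'],**c);cv2.imwrite('pics/w3.png',im)
print(s['tool_pos'],s['tcp_rot'],s['ft_force'],s['moment'])
s2=get_state();print(s2['tool_pos'],s2['tcp_rot'],s2['ft_force'])
T=rot(s2['tcp_rot']);P=s2['tool_pos']+T.apply([0,0,-.0168-.02])
print(proj(c,P))
u,v=proj(c,P)[0].astype(int)
v0=max(v-60,0);u0=u-70
print(u0,v0);cv2.imwrite('pics/w3a.png',cv2.convertScaleAbs(cv2.resize(im[v0:v+60,u0:u+70],None,fx=5,fy=5,interpolation=cv2.INTER_CUBIC),alpha=1.6))
E
```

```text
clock: 5.15
tool_pos: [0.4623, 0.2395, 0.1467]
tcp_rot: [0.001, -0.169, 0.986, 0.0]
ft_force: [-0.6, 0.2, -2.2]
width: 0.0355
[0.46234576 0.23952985 0.14673045] [ 7.10962319e-04 -1.68532140e-01  9.85695856e-01  3.02882992e-04] [-0.57765946  0.17124096 -2.24983296] [-0.03523775  0.04993851 -0.03021745]
[0.46116688 0.23890637 0.14529459] [-8.66698572e-04 -1.68548817e-01  9.85692900e-01 -2.27542036e-04] [-0.09612504 -0.47988567 -2.98556478]
[[252.5355256  275.56467906]]
182 215
```

View pics/w3a.png

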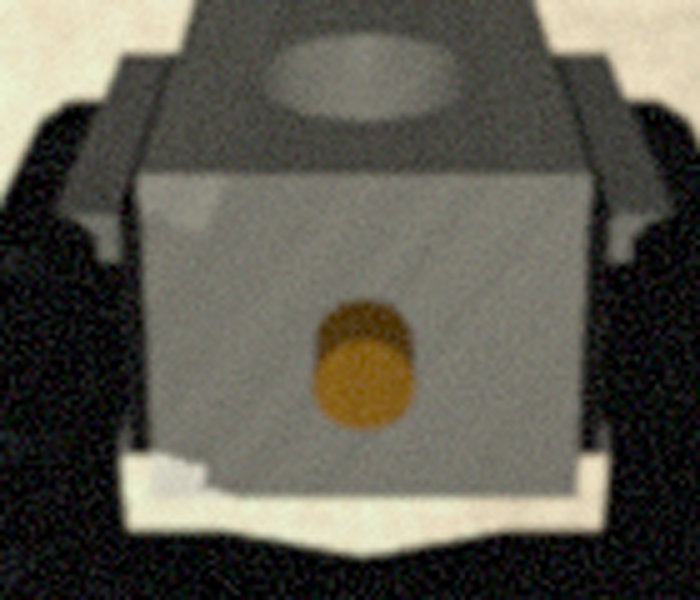

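View pics/w3.png

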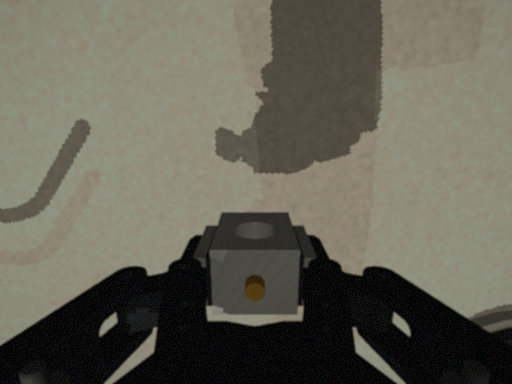

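```bash
cat > blk.py <<'E'
from h import *
def blockpose(c,uv):
    "uv: top corners TL,TR,BR,BL in wrist image (TL= +toolx). returns block bore centre in camera-derived world & yaw"
    K=np.array([[c['fx'],0,c['cx']],[0,c['fy'],c['cy']],[0,0,1.]])
    obj=np.array([(.015,-.018,0),(.015,.018,0),(-.015,.018,0),(-.015,-.018,0)],float)
    # bore frame like tool: x up in image, y right, z down(away)
    obj[:,2]=-.020
    ok,rv,tv=cv2.solvePnP(obj,uv.astype(float),K,None)
    Rcv=R.from_rotvec(rv[:,0]); F=R.from_matrix(np.diag([1,-1,-1.]))
    Rw=rot(c['rotation'])*F*Rcv; Pw=c['position']+rot(c['rotation']).apply(F.apply(tv[:,0]))
    return Pw,Rw
E
python3 - <<'E'
from blk import *
np.set_printoptions(precision=4,suppress=True)
c=dict(np.load('w3.npz'))
uv=(np.array([(136,174),(592,174),(577,495),(150,495)])+.5)/5-.5+[182,215]
P,Rw=blockpose(c,uv)
T=rot(c['tr']);print(P,T.inv().apply(P-c['tp']),(T.inv()*Rw).as_euler('xyz',degrees=True))
# camera in tool
for n in('w3.npz',): print(T.inv().apply(c['position']-c['tp']))
E
```

```text
[0.4624 0.2401 0.1645] [-0.0003  0.0005 -0.0178] [0.1389 0.6139 0.1181]
[ 0.0682  0.0007 -0.1436]
```

```bash
python3 - <<'E'
from h import *
go((.4355,.0758,.146),163.7)
E
```

```text
delta [  7.84 -14.53  -0.05] yaw0 -160.59 dyaw -35.71 dr [-0.04 -0.1  35.71]
```

```bash
python3 -m pendant '[{"delta_pos":[8,-3,0],"dr":[0,0,35.7]},{"delta_pos":[8,-6,0],"dr":[0,0,35.7]},{"delta_pos":[7.8,-14.5,0],"dr":[0,0,35.7]},{"delta_pos":[7.8,-14.5,0],"dr":[0,0,35.7]},{"delta_pos":[7.8,-14.5,0],"dr":[0,0,35.7]},{"delta_pos":[7.8,-14.5,2],"dr":[0,0,35.7]},{"delta_pos":[7.8,-14.5,4.4],"dr":[0,0,35.7]},{"delta_pos":[7.8,-14.5,4.4],"dr":[0,0,35.7]},{"delta_pos":[7.8,-14.5,4.4],"dr":[0,0,35.7]}]';python3 - <<'E'
from h import *
s=get_state();print(s['tool_pos'],s['tcp_rot'],s['qpos'])
P=[s['tool_pos']]
for n in('scene','side'):
    im=snapshot(n);cv2.imwrite(f'pics/{n}1.png',im);P.append(get_state()['tool_pos'])
    cc=(250,135) if n=='scene' else (240,170)
    cv2.imwrite(f'pics/{n}1a.png',cv2.convertScaleAbs(cv2.resize(im[cc[1]:cc[1]+90,cc[0]:cc[0]+80],None,fx=6,fy=6,interpolation=cv2.INTER_CUBIC),alpha=1.6))
s=get_state();print(np.array(P).round(4),s['ft_force']);s['tool_pos']=np.mean(P,0)
go((.4499,.0715,.1022),163.66,s)
E
```

```text
clock: 6.1
tool_pos: [0.4348, 0.0767, 0.101]
tcp_rot: [-0.002, 0.141, 0.99, -0.001]
ft_force: [-0.4, 0.3, -0.8]
width: 0.0355
[0.43482137 0.07673418 0.10100376] [-2.17827087e-03  1.41316124e-01  9.89961942e-01 -6.00694552e-04] [ 1.74519586e-01  2.25730643e-01 -5.55614633e-01  7.93965174e-01
  2.13368292e-04  4.58101342e-01]
[[0.4348 0.0767 0.101 ]
 [0.436  0.0769 0.1019]
 [0.4367 0.077  0.1025]] [ 0.18907391  0.10002438 -2.26904796]
delta [-1.5  -0.13 -0.04] yaw0 163.75 dyaw -0.09 dr [ 0.   -0.01  0.09]
```

View pics/scene1a.png

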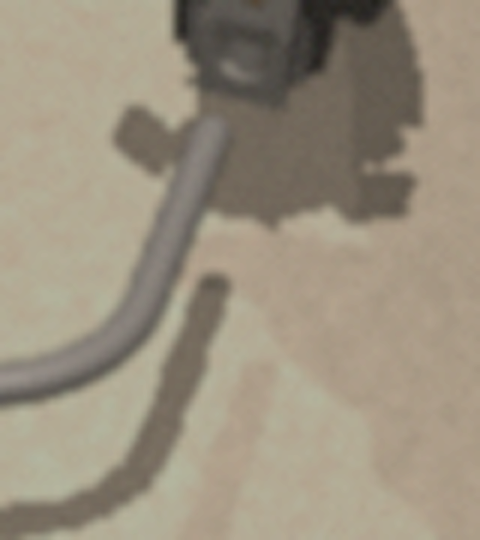

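View pics/side1a.png

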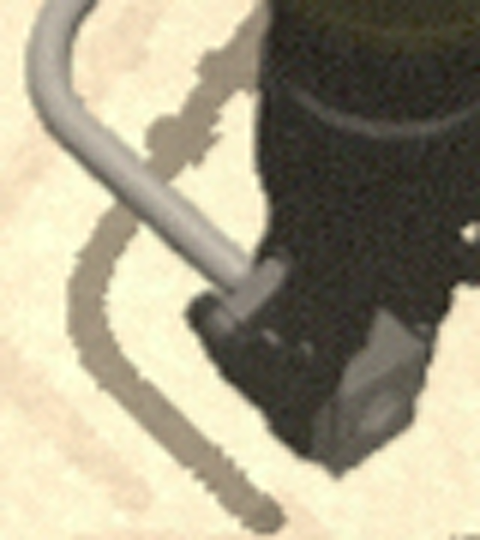

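```bash
python3 -m pendant '[{"delta_pos":[-1.5,-0.1,0],"dr":[0,0,0.1]},{"delta_pos":[-2.7,-0.1,0],"dr":[0,0,0.1]},{"delta_pos":[-2.7,-0.1,0],"dr":[0,0,0.1]},{"delta_pos":[-2.7,-0.1,0],"dr":[0,0,0.1]},{"delta_pos":[-2.7,-0.1,0],"dr":[0,0,0.1]}]';python3 - <<'E'
from h import *
P=[];F=[]
for n in('scene','side')*3:
    s=get_state();P.append(s['tool_pos']);F.append(s['ft_force']);im=snapshot(n);cv2.imwrite(f'pics/{n}2.png',im)
    cc=(250,135) if n=='scene' else (240,170)
    cv2.imwrite(f'pics/{n}2a.png',cv2.convertScaleAbs(cv2.resize(im[cc[1]:cc[1]+60,cc[0]:cc[0]+80],None,fx=8,fy=8,interpolation=cv2.INTER_CUBIC),alpha=1.6))
print(np.array(P).round(4),np.array(F).round(1),np.mean(P,0),np.mean(F,0));s['tool_pos']=np.mean(P,0)
u=np.array([np.cos(np.radians(-16.34)),np.sin(np.radians(-16.34)),0])
b=s['tool_pos']+[0,0,.0172]-[.4835,.0617,.1194];print('along',b@u,'lat',b@[-u[1],u[0],0],'z',b[2])
E
```

```text
clock: 6.7
tool_pos: [0.4619, 0.068, 0.1022]
tcp_rot: [-0.0, 0.143, 0.99, -0.0]
ft_force: [-0.1, -0.1, -1.8]
width: 0.0357
[[0.4619 0.068  0.1022]
 [0.4618 0.068  0.1022]
 [0.4618 0.068  0.1022]
 [0.4618 0.0681 0.1022]
 [0.4619 0.0681 0.1023]
 [0.462  0.0681 0.1023]] [[-0.1 -0.1 -1.8]
 [-0.5 -0.  -1.7]
 [-0.1  0.2 -1.7]
 [ 0.7 -0.5 -2.2]
 [-0.3 -0.5 -1.5]
 [-0.2  0.2 -1.2]] [0.46185813 0.06804429 0.10223605] [-0.07106196 -0.12338824 -1.69256841]
along -0.02255261304751801 lat -6.122090280095744e-07 z 3.604611833418758e-05
```

View pics/scene2a.png

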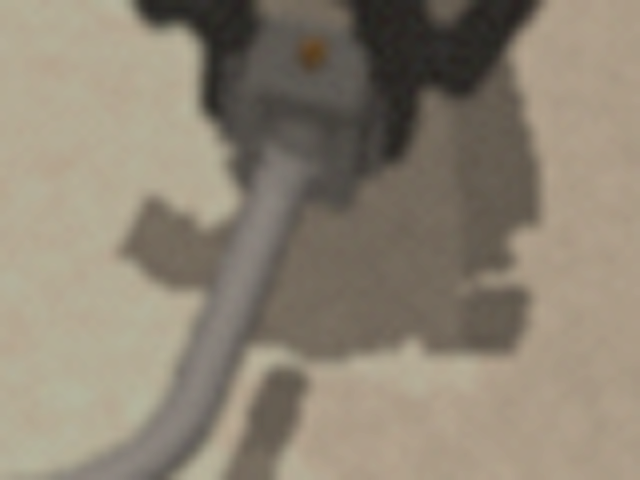

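View pics/side2a.png

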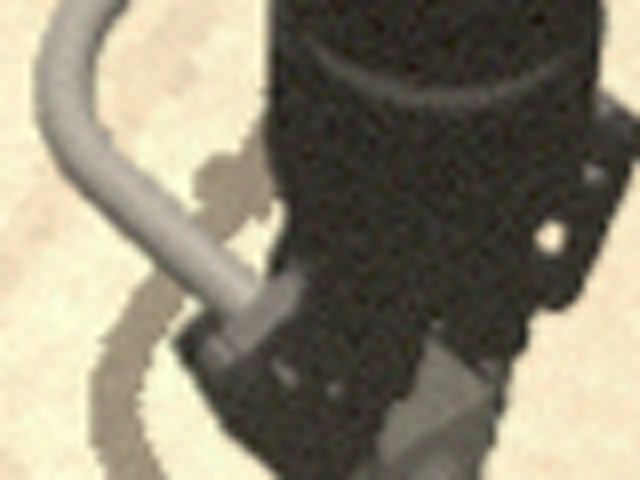

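```bash
python3 -m pendant '[{"delta_pos":[-0.3,0,0],"dr":[0,0,0]},{"delta_pos":[-0.6,0,0],"dr":[0,0,0]},{"delta_pos":[-0.8,0,0],"dr":[0,0,0]},{"delta_pos":[-0.8,0,0],"dr":[0,0,0]}]'; python3 -m pendant '[{"delta_pos":[-0.2,0,0],"dr":[0,0,0]},{"delta_pos":[-0.4,0,0],"dr":[0,0,0]},{"delta_pos":[-0.4,0,0],"dr":[0,0,0]}]'; python3 -m pendant '[{"delta_pos":[-0.2,0,0],"dr":[0,0,0]},{"delta_pos":[-0.4,0,0],"dr":[0,0,0]},{"delta_pos":[-0.4,0,0],"dr":[0,0,0]}]'
```

```text
clock: 7.4
tool_pos: [0.4706, 0.0658, 0.1023]
tcp_rot: [0.0, 0.143, 0.99, 0.0]
ft_force: [-0.4, -0.1, -1.9]
width: 0.0358
clock: 7.7
tool_pos: [0.4743, 0.0647, 0.1023]
tcp_rot: [0.0, 0.143, 0.99, 0.0]
ft_force: [1.0, -0.2, -1.3]
width: 0.0356
clock: 8.0
tool_pos: [0.4781, 0.0635, 0.1024]
tcp_rot: [0.0, 0.143, 0.99, 0.0]
ft_force: [0.1, 0.5, -2.7]
width: 0.0357
```

```bash
python3 -m pendant '[{"delta_pos":[-0.3,0,0],"dr":[0,0,0]},{"delta_pos":[-0.7,0,0],"dr":[0,0,0]},{"delta_pos":[-1.0,0,0],"dr":[0,0,0]},{"delta_pos":[-1.0,0,0],"dr":[0,0,0]}]'; python3 -m pendant '[{"delta_pos":[-0.3,0,0],"dr":[0,0,0]},{"delta_pos":[-0.7,0,0],"dr":[0,0,0]},{"delta_pos":[-1.0,0,0],"dr":[0,0,0]},{"delta_pos":[-1.0,0,0],"dr":[0,0,0]}]';python3 -m pendant '[{"delta_pos":[-0.3,0,0],"dr":[0,0,0]},{"delta_pos":[-0.7,0,0],"dr":[0,0,0]},{"delta_pos":[-1.0,0,0],"dr":[0,0,0]},{"delta_pos":[-1.0,0,0],"dr":[0,0,0]}]'; python3 -c "
from cell import *;print(get_state()['ft_force'],get_state()['moment'])"
```

```text
clock: 8.4
tool_pos: [0.488, 0.0606, 0.1024]
tcp_rot: [0.0, 0.143, 0.99, 0.0]
ft_force: [-1.0, 0.8, -1.6]
width: 0.0354
clock: 8.8
tool_pos: [0.4976, 0.0578, 0.1024]
tcp_rot: [0.0, 0.143, 0.99, 0.0]
ft_force: [0.1, -0.3, -2.7]
width: 0.0356
clock: 9.2
tool_pos: [0.5072, 0.055, 0.1024]
tcp_rot: [0.0, 0.143, 0.99, 0.0]
ft_force: [0.9, -0.6, -1.3]
width: 0.0356
[ 0.89555226 -0.57023161 -1.27313528] [ 0.01814506 -0.02164239 -0.02588383]
```

```bash
python3 -m pendant '[{"delta_pos":[-0.4,0,0],"dr":[0,0,0]},{"delta_pos":[-0.8,0,0],"dr":[0,0,0]},{"delta_pos":[-1.2,0,0],"dr":[0,0,0]},{"delta_pos":[-1.6,0,0],"dr":[0,0,0]},{"delta_pos":[-1.6,0,0],"dr":[0,0,0]}]'; python3 -m pendant '[{"delta_pos":[-0.4,0,0],"dr":[0,0,0]},{"delta_pos":[-0.8,0,0],"dr":[0,0,0]},{"delta_pos":[-1.2,0,0],"dr":[0,0,0]},{"delta_pos":[-1.6,0,0],"dr":[0,0,0]},{"delta_pos":[-1.6,0,0],"dr":[0,0,0]}]'; for y in 0.08 0.06; do :; done; python3 -m pendant '[{"delta_pos":[0,0.08,0],"dr":[0,0,0]},{"delta_pos":[0,0.08,0],"dr":[0,0,0]}]'; python3 -m pendant '[{"delta_pos":[0,0.06,0],"dr":[0,0,0]},{"delta_pos":[0,0.06,0],"dr":[0,0,0]}]';
```

```text
clock: 9.7
tool_pos: [0.5227, 0.0504, 0.1024]
tcp_rot: [0.0, 0.143, 0.99, 0.0]
ft_force: [-0.7, 0.1, -1.8]
width: 0.0352
clock: 10.2
tool_pos: [0.538, 0.0459, 0.1024]
tcp_rot: [0.0, 0.143, 0.99, 0.0]
ft_force: [-0.5, -0.5, -0.9]
width: 0.0356
clock: 10.4
tool_pos: [0.5372, 0.0469, 0.1022]
tcp_rot: [-0.0, 0.143, 0.99, 0.0]
ft_force: [-1.5, 0.1, -2.0]
width: 0.0356
clock: 10.6
tool_pos: [0.5374, 0.0475, 0.1023]
tcp_rot: [-0.0, 0.143, 0.99, 0.0]
ft_force: [0.8, -0.0, -1.4]
width: 0.0355
```

```bash
for i in 1 ; do python3 -m pendant '[{"delta_pos":[0,0.05,0],"dr":[0,0,0]},{"delta_pos":[0,0.05,0],"dr":[0,0,0]}]'; python3 -m pendant '[{"delta_pos":[0,0.05,0],"dr":[0,0,0]},{"delta_pos":[0,0.05,0],"dr":[0,0,0]}]'; python3 -c "
from cell import *;print(get_state()['ft_force'],get_state()['moment'])";  done
```

```text
clock: 10.8
tool_pos: [0.5375, 0.0478, 0.1023]
tcp_rot: [-0.0, 0.143, 0.99, -0.0]
ft_force: [-0.0, -1.0, -1.8]
width: 0.0358
clock: 11.0
tool_pos: [0.5376, 0.0479, 0.1022]
tcp_rot: [-0.0, 0.143, 0.99, -0.001]
ft_force: [-1.8, -2.7, -1.9]
width: 0.0354
[-1.77039488 -2.71592964 -1.86159706] [-0.38899044  0.13042192 -0.02367651]
```

```bash
python3 -m pendant '[{"delta_pos":[0,-0.15,0],"dr":[0,0,0]},{"delta_pos":[0,-0.36,0],"dr":[0,0,0]},{"delta_pos":[0,-0.36,0],"dr":[0,0,0]}]'; python3 -m pendant '[{"delta_pos":[0,-0.05,0],"dr":[0,0,0]},{"delta_pos":[0,-0.05,0],"dr":[0,0,0]}]';  python3 -m pendant '[{"delta_pos":[0,-0.05,0],"dr":[0,0,0]},{"delta_pos":[0,-0.05,0],"dr":[0,0,0]}]';python3 -c "
from cell import *;print(get_state()['ft_force'],get_state()['moment'])"
```

```text
clock: 11.3
tool_pos: [0.5368, 0.0449, 0.1023]
tcp_rot: [0.0, 0.143, 0.99, 0.0]
ft_force: [0.6, -0.9, -2.5]
width: 0.0355
clock: 11.5
tool_pos: [0.5368, 0.0445, 0.1024]
tcp_rot: [0.0, 0.143, 0.99, 0.0]
ft_force: [0.3, 0.1, -1.1]
width: 0.0355
clock: 11.7
tool_pos: [0.5367, 0.0443, 0.1024]
tcp_rot: [0.0, 0.143, 0.99, 0.0]
ft_force: [-0.2, 1.2, -1.4]
width: 0.0354
[-0.20135209  1.22107291 -1.44034766] [ 0.30358871 -0.02141797  0.01113639]
```

```bash
python3 -m pendant '[{"delta_pos":[0,0.22,-0.1],"dr":[0,0,0]},{"delta_pos":[0,0.22,-0.13],"dr":[0,0,0]},{"delta_pos":[0,0.22,-0.13],"dr":[0,0,0]}]';python3 -c "
from cell import *;print(get_state()['ft_force'],get_state()['moment'])"; python3 -m pendant '[{"delta_pos":[0,0,-0.04],"dr":[0,0,0]},{"delta_pos":[0,0,-0.04],"dr":[0,0,0]}]';python3 -c "
from cell import *;print(get_state()['ft_force'],get_state()['moment'])"; python3 -m pendant '[{"delta_pos":[0,0,-0.04],"dr":[0,0,0]},{"delta_pos":[0,0,-0.04],"dr":[0,0,0]}]';python3 -c "
from cell import *;print(get_state()['ft_force'],get_state()['moment'])"
```

```text
clock: 12.0
tool_pos: [0.5372, 0.046, 0.1037]
tcp_rot: [0.0, 0.143, 0.99, -0.0]
ft_force: [-0.6, -0.1, -1.6]
width: 0.0353
[-0.55065624 -0.1136466  -1.56684902] [-0.00347444 -0.02517488  0.00287382]
clock: 12.2
tool_pos: [0.5371, 0.046, 0.104]
tcp_rot: [-0.0, 0.143, 0.99, -0.0]
ft_force: [-0.1, -0.6, -1.8]
width: 0.0356
[-0.10029682 -0.59167911 -1.836394  ] [-0.02274871 -0.01828711  0.00581832]
clock: 12.4
tool_pos: [0.537, 0.046, 0.1043]
tcp_rot: [-0.0, 0.143, 0.99, -0.0]
ft_force: [0.3, -0.2, -2.0]
width: 0.0357
[ 0.342375   -0.17252391 -2.04953249] [0.02878831 0.01135486 0.02342492]
```

```bash
python3 -m pendant '[{"delta_pos":[0,0,-0.04],"dr":[0,0,0]},{"delta_pos":[0,0,-0.04],"dr":[0,0,0]}]'; python3 -m pendant '[{"delta_pos":[0,0,-0.04],"dr":[0,0,0]},{"delta_pos":[0,0,-0.04],"dr":[0,0,0]}]'; python3 -m pendant '[{"delta_pos":[0,0,0.18],"dr":[0,0,0]},{"delta_pos":[0,0,0.38],"dr":[0,0,0]},{"delta_pos":[0,0,0.38],"dr":[0,0,0]}]'; python3 -m pendant '[{"delta_pos":[0,0,0.05],"dr":[0,0,0]},{"delta_pos":[0,0,0.05],"dr":[0,0,0]}]'
```

```text
clock: 12.6
tool_pos: [0.537, 0.046, 0.1047]
tcp_rot: [-0.0, 0.143, 0.99, -0.0]
ft_force: [0.4, 0.3, -3.8]
width: 0.0357
clock: 12.8
tool_pos: [0.537, 0.0461, 0.1051]
tcp_rot: [-0.0, 0.143, 0.99, -0.0]
ft_force: [0.2, -0.1, -3.7]
width: 0.0354
clock: 13.1
tool_pos: [0.5372, 0.0461, 0.1013]
tcp_rot: [-0.0, 0.143, 0.99, 0.0]
ft_force: [0.3, 0.3, -1.8]
width: 0.0356
clock: 13.3
tool_pos: [0.5372, 0.0461, 0.101]
tcp_rot: [0.0, 0.143, 0.99, 0.0]
ft_force: [-0.2, -0.3, -3.1]
width: 0.0356
```

```bash
python3 -m pendant '[{"delta_pos":[0,0,0.05],"dr":[0,0,0]},{"delta_pos":[0,0,0.05],"dr":[0,0,0]}]'; python3 -m pendant '[{"delta_pos":[0,0,0.04],"dr":[0,0,0]},{"delta_pos":[0,0,0.04],"dr":[0,0,0]}]'
```

```text
clock: 13.5
tool_pos: [0.5373, 0.0461, 0.1005]
tcp_rot: [0.0, 0.143, 0.99, 0.0]
ft_force: [-0.4, -0.7, -0.9]
width: 0.0354
clock: 13.7
tool_pos: [0.5373, 0.0461, 0.1002]
tcp_rot: [0.0, 0.143, 0.99, 0.0]
ft_force: [-0.7, 0.4, -0.0]
width: 0.0351
```

```bash
python3 -m pendant '[{"delta_pos":[0,0,-0.25],"dr":[0,0,0]},{"delta_pos":[0,0,-0.25],"dr":[0,0,0]}]'; cat > way.py <<'E'
from fit import *
p=np.load('barp.npy')[:8]
def dense(p):
    x,y,phi,k0,k1,k2,k3,t=p;d=.0005
    L=[];cx,cy,h=x-.11*np.cos(phi),y-.11*np.sin(phi),phi
    # s from 0 (bar y=0) 
    kn={.11:k0,.11+.0733/3:k1,.11+.0733*2/3:k2,.11+.0733:k3};done=set()
    s=0
    while s<=.11+.0733+.088:
        for q in kn:
            if s>=q-1e-9 and q not in done: h+=kn[q];done.add(q)
        L.append((s,cx,cy))
        if .11<=s<.11+.0733: h+=np.radians(70)/.0733*d
        cx+=d*np.cos(h);cy+=d*np.sin(h);s+=d
    return np.array(L)
Dn=dense(p)
def way(s0):
    "s0: arclength of bore centre from bar origin -> bore x,y, tool yaw(deg)"
    m=abs(Dn[:,0]-s0)<=.0155;Q=Dn[m][:,1:]
    i=np.argmin(abs(Dn[:,0]-s0));c=Dn[i,1:]
    best=None
    t=Q[-1]-Q[0];h0=np.arctan2(t[1],t[0])
    for h in h0+np.radians(np.arange(-6,6.1,.25)):
        n=np.array([-np.sin(h),np.cos(h)]);l=(Q-c)@n
        r=np.ptp(l)
        if best is None or r<best[0]: best=(r,h,(l.max()+l.min())/2,n)
    r,h,o,n=best
    return c+n*o,np.degrees(h),r
def where(pos):
    i=np.argmin(np.linalg.norm(Dn[:,1:]-pos[:2],axis=1));return Dn[i,0]
def rows(ss,z=.1027,lat=0,dyaw=0,tz=0):
    st=get_state();T=rot(st['tcp_rot']);s=where(st['tool_pos'])
    tx=T.apply([1,0,0]); y0=np.degrees(np.arctan2(tx[1],tx[0]))
    print('s now',round(s*1e3,1),'F tool',(T.inv().apply(st['ft_force']-[0,0,-1.7])).round(1),'M tool',T.inv().apply(st['moment']).round(2),'tilt',(T.inv()*(R.from_euler('z',y0,degrees=True)*R.from_quat([1,0,0,0]))).as_rotvec(True).round(2))
    w,h,r=way(s); n=np.array([-np.sin(np.radians(h)),np.cos(np.radians(h))])
    print(' lat err now mm',((st['tool_pos'][:2]-w)@n*1e3).round(2),'yaw err',round((y0-h+180)%360-180,2),'z',st['tool_pos'][2].round(4))
    for q in ss:
        w,h,r=way(q*1e-3); n=np.array([-np.sin(np.radians(h)),np.cos(np.radians(h))])
        t=np.r_[w+n*lat*1e-3,z]; d=T.inv().apply(t-st['tool_pos'])*100
        dy=(h+dyaw-y0+180)%360-180
        print(q,'delta',d.round(2),'dr',round(-dy,1),'range',round(r*1e3,2))
E
python3 - <<'E'
from way import *
s=where(get_state()['tool_pos'])*1e3
rows(np.arange(round(s)-5,round(s)-36,-5))
for q in range(200,80,-10): print(q,way(q*1e-3))
E
```

```text
clock: 13.9
tool_pos: [0.5373, 0.0461, 0.1028]
tcp_rot: [0.0, 0.143, 0.99, 0.0]
ft_force: [-0.5, -0.2, -2.3]
width: 0.0357
s now 215.0 F tool [ 0.4 -0.3  0.6] M tool [ 0.   -0.06  0.02] tilt [0.01 0.02 0.  ]
 lat err now mm -0.48 yaw err -0.25 z 0.1028
210 delta [-0.51 -0.05  0.01] dr -0.3 range 0.0
205 delta [-1.01 -0.04  0.01] dr -0.3 range 0.0
200 delta [-1.51 -0.04  0.01] dr -0.3 range 0.0
195 delta [-2.01 -0.04  0.01] dr -0.2 range 0.04
190 delta [-2.51 -0.04  0.01] dr 0.5 range 0.33
185 delta [-3.01 -0.05  0.01] dr 2.0 range 0.79
180 delta [-3.51 -0.09  0.01] dr 4.2 range 1.27
200 (array([0.55168769, 0.04138707]), np.float64(163.8506565216616), np.float64(6.150118168239823e-18))
190 (array([0.56128619, 0.03858291]), np.float64(163.12665931304394), np.float64(0.00033153765308643765))
180 (array([0.57070612, 0.03531747]), np.float64(159.3525473252409), np.float64(0.0012686915382783734))
170 (array([0.57968053, 0.03116304]), np.float64(152.22389010253156), np.float64(0.0019523166553175768))
160 (array([0.5879652 , 0.02590389]), np.float64(142.3130056189155), np.float64(0.0021160569569791407))
150 (array([0.59518729, 0.01926959]), np.float64(132.27689782512076), np.float64(0.002003685367567959))
140 (array([0.60122692, 0.01151512]), np.float64(122.75685151153867), np.float64(0.0018454416820748488))
130 (array([0.6059045, 0.002854 ]), np.float64(113.52686255315743), np.float64(0.0018413067562392913))
120 (array([ 0.60922073, -0.00642901]), np.float64(105.06848637032678), np.float64(0.0017245156441321524))
110 (array([ 0.61147551, -0.01609377]), np.float64(99.3835463832044), np.float64(0.0009003101943874502))
100 (array([ 0.61292336, -0.02597948]), np.float64(96.81543496624127), np.float64(7.980893326637278e-05))
90 (array([ 0.61408109, -0.03591226]), np.float64(96.70378380602696), np.float64(5.763448488259306e-18))
```

```bash
python3 - <<'E'
s=open('way.py').read()
s=s.replace("d=.0005","d=.0733/146.6")
s=s.replace("        if .11<=s<.11+.0733: h+=np.radians(70)/.0733*d\n        cx+=d*np.cos(h);cy+=d*np.sin(h);s+=d",
"""        f=max(0,min(s+d,.1833)-max(s,.11)); dh=np.radians(70)/.0733*f
        h+=dh/2;cx+=d*np.cos(h);cy+=d*np.sin(h);s+=d;h+=dh/2""")
open('way.py','w').write(s)
E
python3 - <<'E'
from way import *
print(Dn[-1],bar(p)[-1],Dn[np.argmin(abs(Dn[:,0]-.11))],p[:2])
rows([210,205,200,195,190,185,180,175])
E
```

```text
[0.271      0.48379175 0.06159975] [0.1613     0.48349381 0.06170091 0.11944271 2.85639993] [ 0.11        0.61174637 -0.01604901] [ 0.61174637 -0.01604901]
s now 215.5 F tool [ 0.4 -0.3  0.6] M tool [ 0.   -0.06  0.02] tilt [0.01 0.02 0.  ]
 lat err now mm -0.13 yaw err -0.06 z 0.1028
210 delta [-0.53 -0.01  0.01] dr -0.1 range 0.0
205 delta [-1.03 -0.01  0.01] dr -0.1 range 0.0
200 delta [-1.53 -0.01  0.01] dr -0.1 range 0.0
195 delta [-2.03 -0.01  0.01] dr -0.0 range 0.04
190 delta [-2.53 -0.01  0.01] dr 0.7 range 0.34
185 delta [-3.03 -0.03  0.01] dr 2.2 range 0.79
180 delta [-3.53 -0.06  0.01] dr 4.5 range 1.27
175 delta [-4.02 -0.12  0.01] dr 7.5 range 1.66
```

```bash
python3 -m pendant '[{"delta_pos":[-0.5,0,0],"dr":[0,0,0]},{"delta_pos":[-1,0,0],"dr":[0,0,0]},{"delta_pos":[-1.5,0,0],"dr":[0,0,0]},{"delta_pos":[-2,0,0],"dr":[0,0,0]},{"delta_pos":[-2.5,0,0],"dr":[0,0,0.7]},{"delta_pos":[-2.5,0,0],"dr":[0,0,0.7]},{"delta_pos":[-2.5,0,0],"dr":[0,0,0.7]}]'; python3 -c "
from way import *
rows([187,184,181,178,175])"
```

```text
clock: 14.6
tool_pos: [0.5611, 0.039, 0.1024]
tcp_rot: [-0.0, 0.149, 0.989, -0.0]
ft_force: [-0.4, -0.4, -2.0]
width: 0.0358
s now 190.5 F tool [ 0.2 -0.5  0.3] M tool [-0.01 -0.02 -0.  ] tilt [-0.   -0.03  0.  ]
 lat err now mm -0.03 yaw err -0.22 z 0.1024
187 delta [-0.35 -0.01 -0.03] dr 0.8 range 0.6
184 delta [-0.65 -0.02 -0.03] dr 1.9 range 0.89
181 delta [-0.94 -0.03 -0.03] dr 3.2 range 1.18
178 delta [-1.24 -0.06 -0.03] dr 4.9 range 1.44
175 delta [-1.54 -0.1  -0.03] dr 6.8 range 1.66
```

```bash
python3 -m pendant '[{"delta_pos":[-0.35,-0.01,-0.02],"dr":[0,0,0.8]},{"delta_pos":[-0.65,-0.02,-0.03],"dr":[0,0,1.9]},{"delta_pos":[-0.95,-0.03,-0.03],"dr":[0,0,3.2]},{"delta_pos":[-0.95,-0.03,-0.03],"dr":[0,0,3.2]},{"delta_pos":[-0.95,-0.03,-0.03],"dr":[0,0,3.2]}]'; python3 -c "
from way import *
rows([178,175,172,169])"
```

```text
clock: 15.1
tool_pos: [0.5701, 0.0359, 0.1028]
tcp_rot: [-0.0, 0.176, 0.984, 0.0]
ft_force: [-0.6, 1.1, -2.5]
width: 0.036
s now 181.0 F tool [0.9 0.9 0.8] M tool [ 0.05 -0.01 -0.03] tilt [-0.   -0.01  0.  ]
 lat err now mm -0.07 yaw err -0.14 z 0.1028
178 delta [-0.29 -0.02  0.01] dr 1.7 range 1.44
175 delta [-0.58 -0.04  0.01] dr 3.6 range 1.66
172 delta [-0.88 -0.07  0.01] dr 6.0 range 1.86
169 delta [-1.17 -0.11  0.01] dr 8.6 range 1.99
```

```bash
python3 -m pendant '[{"delta_pos":[-0.3,-0.02,0],"dr":[0,0,1.7]},{"delta_pos":[-0.6,-0.04,0],"dr":[0,0,3.6]},{"delta_pos":[-0.6,-0.04,0],"dr":[0,0,3.6]},{"delta_pos":[-0.6,-0.04,0],"dr":[0,0,3.6]}]'; python3 -c "
from way import *
rows([172,169,166,163])"
```

```text
clock: 15.5
tool_pos: [0.5756, 0.0334, 0.1028]
tcp_rot: [-0.0, 0.207, 0.978, -0.0]
ft_force: [0.2, -0.3, -2.1]
width: 0.0355
s now 175.0 F tool [-0.3 -0.2  0.4] M tool [ 0.01  0.06 -0.03] tilt [-0.   -0.01  0.  ]
 lat err now mm 0.08 yaw err -0.18 z 0.1028
172 delta [-0.28 -0.01  0.01] dr 2.4 range 1.86
169 delta [-0.58 -0.03  0.01] dr 5.0 range 1.99
166 delta [-0.87 -0.06  0.01] dr 8.0 range 2.04
163 delta [-1.16 -0.11  0.01] dr 11.0 range 2.08
```

```bash
python3 -m pendant '[{"delta_pos":[-0.3,-0.02,0],"dr":[0,0,2.4]},{"delta_pos":[-0.58,-0.03,0],"dr":[0,0,5]},{"delta_pos":[-0.58,-0.03,0],"dr":[0,0,5]},{"delta_pos":[-0.58,-0.03,0],"dr":[0,0,5]}]'; python3 -c "
from way import *
rows([166,163,160,157])"
```

```text
clock: 15.9
tool_pos: [0.5806, 0.0309, 0.1028]
tcp_rot: [-0.0, 0.249, 0.968, 0.0]
ft_force: [0.4, 0.6, -2.1]
width: 0.0359
s now 169.0 F tool [-0.   0.7  0.4] M tool [ 0.01 -0.01 -0.  ] tilt [-0.01 -0.02  0.  ]
 lat err now mm 0.04 yaw err -0.17 z 0.1028
166 delta [-0.32 -0.01  0.  ] dr 3.1 range 2.04
163 delta [-0.61 -0.03  0.  ] dr 6.1 range 2.08
160 delta [-0.9  -0.06  0.  ] dr 9.1 range 2.12
157 delta [-1.19 -0.12  0.  ] dr 12.1 range 2.1
```

Going smoothly, no contact force.

```bash
python3 -m pendant '[{"delta_pos":[-0.3,-0.01,0],"dr":[0,0,3]},{"delta_pos":[-0.6,-0.03,0],"dr":[0,0,6.1]},{"delta_pos":[-0.6,-0.03,0],"dr":[0,0,6.1]},{"delta_pos":[-0.6,-0.03,0],"dr":[0,0,6.1]}]'; python3 -c "
from way import *
rows([160,157,154,151])"
```

```text
clock: 16.3
tool_pos: [0.5856, 0.0278, 0.1027]
tcp_rot: [-0.0, 0.3, 0.954, -0.0]
ft_force: [0.5, 0.9, -1.4]
width: 0.0354
s now 163.0 F tool [ 0.1  1.1 -0.3] M tool [-0.01  0.02 -0.01] tilt [-0.01 -0.02  0.  ]
 lat err now mm 0.08 yaw err -0.25 z 0.1027
160 delta [-0.31 -0.    0.  ] dr 3.0 range 2.12
157 delta [-0.6  -0.02  0.  ] dr 6.0 range 2.1
154 delta [-0.89 -0.06  0.  ] dr 9.0 range 2.06
151 delta [-1.18 -0.11  0.  ] dr 12.0 range 2.02
```

```bash
python3 -m pendant '[{"delta_pos":[-0.3,-0.01,0],"dr":[0,0,3]},{"delta_pos":[-0.6,-0.02,0],"dr":[0,0,6]},{"delta_pos":[-0.6,-0.02,0],"dr":[0,0,6]},{"delta_pos":[-0.6,-0.02,0],"dr":[0,0,6]}]'; python3 -c "
from way import *
rows([154,151,148,145])"
```

```text
clock: 16.7
tool_pos: [0.5904, 0.0242, 0.1028]
tcp_rot: [-0.0, 0.349, 0.937, -0.0]
ft_force: [-0.3, -0.1, -1.3]
width: 0.0356
s now 157.0 F tool [ 0.2 -0.3 -0.4] M tool [ 0.08 -0.01  0.03] tilt [-0.01 -0.02  0.  ]
 lat err now mm 0.01 yaw err -0.21 z 0.1028
154 delta [-0.3  -0.01  0.01] dr 3.0 range 2.06
151 delta [-0.59 -0.03  0.01] dr 6.1 range 2.02
148 delta [-0.88 -0.07  0.01] dr 9.0 range 1.96
145 delta [-1.17 -0.12  0.01] dr 11.9 range 1.9
```

```bash
python3 -m pendant '[{"delta_pos":[-0.3,-0.01,0],"dr":[0,0,3]},{"delta_pos":[-0.6,-0.03,0],"dr":[0,0,6.1]},{"delta_pos":[-0.6,-0.03,0],"dr":[0,0,6.1]},{"delta_pos":[-0.6,-0.03,0],"dr":[0,0,6.1]}]'; python3 -c "
from way import *
rows([148,145,142,139])"
```

```text
clock: 17.1
tool_pos: [0.5947, 0.02, 0.1028]
tcp_rot: [-0.0, 0.399, 0.917, -0.0]
ft_force: [-0.2, -0.2, -2.0]
width: 0.0355
s now 151.0 F tool [-0.1 -0.3  0.3] M tool [-0.02  0.04 -0.03] tilt [-0.01 -0.02  0.  ]
 lat err now mm -0.02 yaw err -0.28 z 0.1028
148 delta [-0.29 -0.01  0.  ] dr 2.9 range 1.96
145 delta [-0.58 -0.03  0.  ] dr 5.8 range 1.9
142 delta [-0.88 -0.06  0.  ] dr 8.6 range 1.86
139 delta [-1.17 -0.12  0.  ] dr 11.4 range 1.84
```

```bash
python3 -m pendant '[{"delta_pos":[-0.3,-0.01,0],"dr":[0,0,2.9]},{"delta_pos":[-0.6,-0.03,0],"dr":[0,0,5.8]},{"delta_pos":[-0.6,-0.03,0],"dr":[0,0,5.8]},{"delta_pos":[-0.6,-0.03,0],"dr":[0,0,5.8]}]'; python3 -c "
from way import *
rows([142,139,136,133])"
```

```text
clock: 17.5
tool_pos: [0.5987, 0.0154, 0.1027]
tcp_rot: [-0.0, 0.445, 0.896, 0.0]
ft_force: [-0.7, 0.6, -1.4]
width: 0.0359
s now 145.0 F tool [ 0.8 -0.2 -0.3] M tool [-0.   -0.01  0.05] tilt [-0.01 -0.02  0.  ]
 lat err now mm 0.0 yaw err -0.21 z 0.1027
142 delta [-0.27 -0.01  0.  ] dr 2.8 range 1.86
139 delta [-0.57 -0.03  0.  ] dr 5.6 range 1.84
136 delta [-0.86 -0.06  0.  ] dr 8.4 range 1.81
133 delta [-1.15 -0.11  0.  ] dr 11.1 range 1.82
```

```bash
python3 -m pendant '[{"delta_pos":[-0.3,-0.01,0],"dr":[0,0,2.8]},{"delta_pos":[-0.6,-0.03,0],"dr":[0,0,5.7]},{"delta_pos":[-0.6,-0.03,0],"dr":[0,0,5.7]},{"delta_pos":[-0.6,-0.03,0],"dr":[0,0,5.7]}]'; python3 -c "
from way import *
rows([136,133,130,127])"
```

```text
clock: 17.9
tool_pos: [0.602, 0.0105, 0.1027]
tcp_rot: [-0.0, 0.489, 0.873, -0.0]
ft_force: [0.3, -0.6, -1.5]
width: 0.0355
s now 138.5 F tool [-0.7 -0.  -0.2] M tool [-0.06  0.    0.01] tilt [-0.01 -0.02  0.  ]
 lat err now mm -0.02 yaw err 0.37 z 0.1027
136 delta [-0.27 -0.01  0.  ] dr 2.7 range 1.81
133 delta [-0.56 -0.03  0.  ] dr 5.4 range 1.82
130 delta [-0.86 -0.06  0.  ] dr 8.2 range 1.84
127 delta [-1.15 -0.11  0.  ] dr 11.0 range 1.87
```

```bash
python3 -m pendant '[{"delta_pos":[-0.27,-0.01,0],"dr":[0,0,2.7]},{"delta_pos":[-0.56,-0.03,0],"dr":[0,0,5.4]},{"delta_pos":[-0.56,-0.03,0],"dr":[0,0,5.4]},{"delta_pos":[-0.56,-0.03,0],"dr":[0,0,5.4]}]'; python3 -c "
from way import *
rows([130,127,124,121])"
```

```text
clock: 18.3
tool_pos: [0.6048, 0.0056, 0.1028]
tcp_rot: [-0.0, 0.529, 0.849, 0.0]
ft_force: [-0.1, 0.1, -1.5]
width: 0.0358
s now 133.0 F tool [ 0.1 -0.  -0.2] M tool [-0.    0.04  0.05] tilt [-0.01 -0.02  0.  ]
 lat err now mm -0.04 yaw err 0.05 z 0.1028
130 delta [-0.3  -0.01  0.01] dr 2.8 range 1.84
127 delta [-0.59 -0.03  0.01] dr 5.6 range 1.87
124 delta [-0.89 -0.06  0.01] dr 8.2 range 1.86
121 delta [-1.18 -0.11  0.01] dr 10.5 range 1.76
```

```bash
python3 -m pendant '[{"delta_pos":[-0.3,-0.01,0],"dr":[0,0,2.8]},{"delta_pos":[-0.6,-0.03,0],"dr":[0,0,5.6]},{"delta_pos":[-0.6,-0.03,0],"dr":[0,0,5.6]},{"delta_pos":[-0.6,-0.03,0],"dr":[0,0,5.6]}]'; python3 -c "
from way import *
rows([124,121,118,115])"
```

```text
clock: 18.7
tool_pos: [0.6071, 0.0001, 0.1027]
tcp_rot: [-0.0, 0.57, 0.822, -0.0]
ft_force: [0.5, -0.0, -1.7]
width: 0.0357
s now 127.0 F tool [-0.2  0.5  0. ] M tool [-0.03  0.03 -0.02] tilt [-0.01 -0.01  0.  ]
 lat err now mm 0.02 yaw err -0.02 z 0.1027
124 delta [-0.29 -0.    0.  ] dr 2.6 range 1.86
121 delta [-0.58 -0.02  0.  ] dr 4.9 range 1.76
118 delta [-0.88 -0.04  0.  ] dr 7.0 range 1.59
115 delta [-1.18 -0.08  0.  ] dr 8.8 range 1.35
```

```bash
python3 -m pendant '[{"delta_pos":[-0.3,0,0],"dr":[0,0,2.6]},{"delta_pos":[-0.6,-0.02,0],"dr":[0,0,4.9]},{"delta_pos":[-0.6,-0.02,0],"dr":[0,0,4.9]},{"delta_pos":[-0.6,-0.02,0],"dr":[0,0,4.9]}]'; python3 -c "
from way import *
rows([118,115,112,109])"
```

```text
clock: 19.1
tool_pos: [0.6091, -0.0056, 0.1028]
tcp_rot: [-0.0, 0.605, 0.796, 0.0]
ft_force: [1.1, 1.3, -1.9]
width: 0.0353
s now 121.0 F tool [0.9 1.4 0.2] M tool [0.02 0.06 0.01] tilt [-0.   -0.01  0.  ]
 lat err now mm -0.08 yaw err -0.35 z 0.1028
118 delta [-0.28 -0.01  0.01] dr 2.1 range 1.59
115 delta [-0.58 -0.02  0.01] dr 3.9 range 1.35
112 delta [-0.88 -0.03  0.01] dr 5.5 range 1.07
109 delta [-1.17 -0.06  0.01] dr 6.7 range 0.78
```

```bash
python3 -m pendant '[{"delta_pos":[-0.3,-0.01,0],"dr":[0,0,2.1]},{"delta_pos":[-0.6,-0.02,0],"dr":[0,0,3.9]},{"delta_pos":[-0.6,-0.02,0],"dr":[0,0,3.9]},{"delta_pos":[-0.6,-0.02,0],"dr":[0,0,3.9]}]'; python3 -c "
from way import *
rows([112,109,106,103])"
```

```text
clock: 19.5
tool_pos: [0.6106, -0.0116, 0.1028]
tcp_rot: [-0.0, 0.632, 0.775, 0.0]
ft_force: [0.1, -0.3, -1.7]
width: 0.0355
s now 114.5 F tool [-0.3  0.  -0. ] M tool [-0.    0.03  0.03] tilt [-0.   -0.01  0.  ]
 lat err now mm 0.02 yaw err -0.04 z 0.1028
112 delta [-0.26  0.    0.01] dr 1.5 range 1.07
109 delta [-0.56 -0.    0.01] dr 2.8 range 0.78
106 delta [-0.86 -0.02  0.01] dr 3.7 range 0.5
103 delta [-1.16 -0.03  0.01] dr 4.4 range 0.25
```

```bash
python3 -m pendant '[{"delta_pos":[-0.26,0,0],"dr":[0,0,1.5]},{"delta_pos":[-0.56,0,0],"dr":[0,0,2.8]},{"delta_pos":[-0.86,-0.02,0],"dr":[0,0,3.7]},{"delta_pos":[-0.86,-0.02,0],"dr":[0,0,3.7]},{"delta_pos":[-0.86,-0.02,0],"dr":[0,0,3.7]}]'; python3 -c "
from way import *
rows([103,98,94,90])"
```

```text
clock: 20.0
tool_pos: [0.6121, -0.0203, 0.1028]
tcp_rot: [-0.0, 0.657, 0.754, 0.0]
ft_force: [0.3, -0.1, -1.8]
width: 0.0354
s now 106.0 F tool [-0.1  0.3  0.1] M tool [ 0.02 -0.   -0.  ] tilt [-0.   -0.01  0.  ]
 lat err now mm 0.05 yaw err -0.03 z 0.1028
103 delta [-0.28  0.01  0.01] dr 0.7 range 0.25
98 delta [-0.78 -0.    0.01] dr 1.2 range 0.03
94 delta [-1.18 -0.01  0.01] dr 1.2 range 0.0
90 delta [-1.58 -0.02  0.01] dr 1.2 range 0.0
```

```bash
python3 -m pendant '[{"delta_pos":[-0.3,0,0],"dr":[0,0,0.7]},{"delta_pos":[-0.8,0,0],"dr":[0,0,1.2]},{"delta_pos":[-1.2,-0.01,0],"dr":[0,0,1.2]},{"delta_pos":[-1.6,-0.02,0],"dr":[0,0,1.2]},{"delta_pos":[-2.0,-0.02,0],"dr":[0,0,1.2]},{"delta_pos":[-2.0,-0.02,0],"dr":[0,0,1.2]},{"delta_pos":[-2.0,-0.02,0],"dr":[0,0,1.2]}]'; python3 - <<'E'
from way import *
rows([82,78,74,70,65])
for n in('scene','side'):
    im=snapshot(n);cc=(190,170) if n=='scene' else (230,110)
    cv2.imwrite(f'pics/{n}3a.png',cv2.convertScaleAbs(cv2.resize(im[cc[1]:cc[1]+60,cc[0]:cc[0]+80],None,fx=8,fy=8,interpolation=cv2.INTER_CUBIC),alpha=1.6))
    print(n,proj(camera_model(n),[(.61709+i,-.0715+j,.12) for i,j in((0,0),(-.0012*.9,.01*.99))])-cc)
E
```

```text
clock: 20.7
tool_pos: [0.6147, -0.0401, 0.1028]
tcp_rot: [-0.0, 0.665, 0.747, 0.0]
ft_force: [-0.5, 0.2, -2.3]
width: 0.0355
s now 86.0 F tool [ 0.3 -0.5  0.6] M tool [-0.04 -0.04 -0.02] tilt [ 0.   -0.01 -0.  ]
 lat err now mm -0.13 yaw err -0.02 z 0.1028
82 delta [-0.38 -0.01  0.01] dr -0.0 range 0.0
78 delta [-0.78 -0.01  0.01] dr -0.0 range 0.0
74 delta [-1.18 -0.01  0.01] dr -0.0 range 0.0
70 delta [-1.58 -0.01  0.01] dr -0.0 range 0.0
65 delta [-2.08 -0.01  0.01] dr -0.0 range 0.0
scene [[33.23795856 29.97920372]
 [37.89469902 29.68286363]]
side [[32.21735291 45.7670743 ]
 [30.26567971 48.43382583]]
```

View pics/scene3a.png

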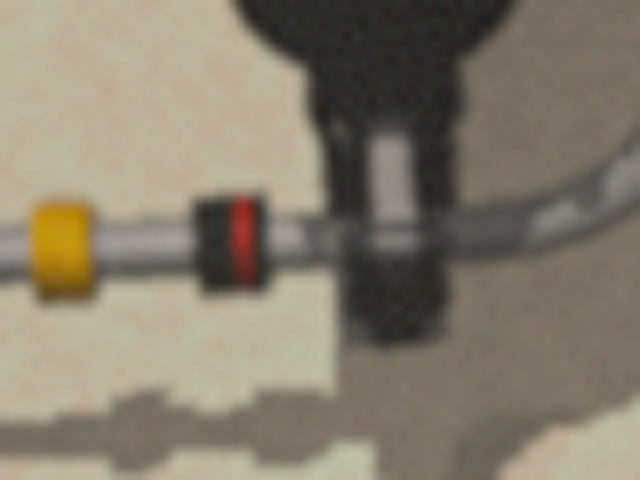

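View pics/side3a.png

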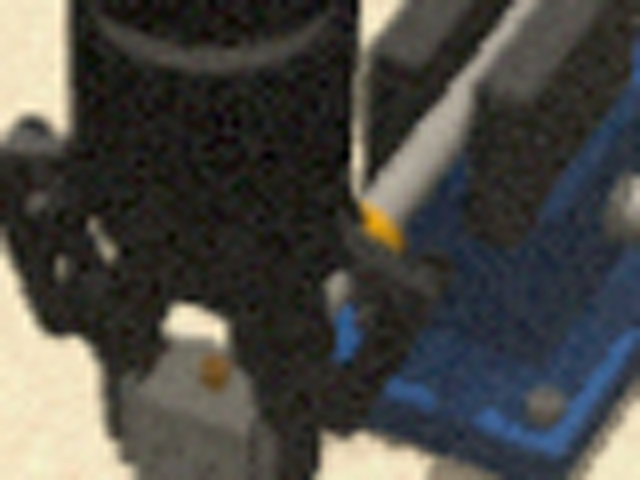

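```bash
python3 -m pendant '[{"delta_pos":[-0.4,0,0],"dr":[0,0,0]},{"delta_pos":[-0.8,-0.01,0],"dr":[0,0,0]},{"delta_pos":[-1.2,-0.01,0],"dr":[0,0,0]},{"delta_pos":[-1.2,-0.01,0],"dr":[0,0,0]}]';  python3 -m pendant '[{"delta_pos":[-0.2,0,0],"dr":[0,0,0]},{"delta_pos":[-0.4,0,0],"dr":[0,0,0]},{"delta_pos":[-0.6,0,0],"dr":[0,0,0]},{"delta_pos":[-0.8,0,0],"dr":[0,0,0]},{"delta_pos":[-0.8,0,0],"dr":[0,0,0]}]'; python3 -c "
from way import *
rows([60,57,54,52,50])"
```

```text
clock: 21.2
tool_pos: [0.6161, -0.0526, 0.1028]
tcp_rot: [0.0, 0.665, 0.747, -0.0]
ft_force: [-0.2, 0.7, -2.3]
width: 0.0356
clock: 21.7
tool_pos: [0.6167, -0.0594, 0.1028]
tcp_rot: [-0.0, 0.665, 0.747, 0.0]
ft_force: [-0.7, 3.1, -1.1]
width: 0.0356
s now 66.5 F tool [ 3.1 -0.3 -0.6] M tool [0.08 0.71 0.1 ] tilt [-0.02 -0.05  0.  ]
 lat err now mm 0.13 yaw err 0.01 z 0.1028
60 delta [-0.63  0.01  0.01] dr 0.0 range 0.0
57 delta [-0.93  0.01  0.01] dr 0.0 range 0.0
54 delta [-1.23  0.01  0.01] dr 0.0 range 0.0
52 delta [-1.43  0.01  0.01] dr 0.0 range 0.0
50 delta [-1.63  0.01  0.01] dr 0.0 range 0.0
```

```bash
python3 -m pendant '[{"delta_pos":[-0.2,0,0],"dr":[0,0,0]},{"delta_pos":[-0.4,0,0],"dr":[0,0,0]},{"delta_pos":[-0.6,0,0],"dr":[0,0,0]},{"delta_pos":[-0.8,0,0],"dr":[0,0,0]}]';  python3 -m pendant '[{"delta_pos":[-0.2,0,0],"dr":[0,0,0]},{"delta_pos":[-0.4,0,0],"dr":[0,0,0]},{"delta_pos":[-0.6,0,0],"dr":[0,0,0]}]'; python3 -c "
from way import *
rows([50,48,46,45,44])"
```

```text
clock: 22.1
tool_pos: [0.6175, -0.0679, 0.1027]
tcp_rot: [-0.0, 0.665, 0.747, -0.0]
ft_force: [-2.5, 4.9, -0.9]
width: 0.0359
clock: 22.4
tool_pos: [0.6182, -0.0739, 0.1027]
tcp_rot: [-0.0, 0.665, 0.747, -0.0]
ft_force: [-2.8, 4.1, -0.8]
width: 0.0357
s now 52.0 F tool [ 4.4 -2.3 -0.9] M tool [0.37 0.78 0.06] tilt [-0.04 -0.01  0.  ]
 lat err now mm 0.36 yaw err -0.01 z 0.1027
50 delta [-0.18  0.04 -0.  ] dr -0.0 range 0.0
48 delta [-0.38  0.04 -0.  ] dr -0.0 range 0.0
46 delta [-0.58  0.04 -0.  ] dr -0.0 range 0.0
45 delta [-0.68  0.04 -0.  ] dr -0.0 range 0.0
44 delta [-0.78  0.04 -0.  ] dr -0.0 range 0.0
```

```bash
python3 -m pendant '[{"delta_pos":[0,-0.1,0],"dr":[0,0,0]},{"delta_pos":[-0.2,-0.1,0],"dr":[0,0,0]},{"delta_pos":[-0.4,-0.1,0],"dr":[0,0,0]}]'; python3 -c "
from way import *
rows([46,44])"; python3 -m pendant '[{"delta_pos":[-0.15,0,0],"dr":[0,0,0]},{"delta_pos":[-0.3,0,0],"dr":[0,0,0]}]'; python3 -c "
from way import *
rows([46,44])"
```

```text
clock: 22.7
tool_pos: [0.6184, -0.0778, 0.1028]
tcp_rot: [0.0, 0.665, 0.747, 0.0]
ft_force: [-0.1, 4.6, -2.3]
width: 0.0354
s now 48.0 F tool [4.5 0.5 0.6] M tool [-0.07  0.79  0.07] tilt [ 0.04 -0.01 -0.  ]
 lat err now mm 0.59 yaw err 0.01 z 0.1028
46 delta [-0.19  0.06  0.01] dr 0.0 range 0.0
44 delta [-0.39  0.06  0.01] dr 0.0 range 0.0
clock: 22.9
tool_pos: [0.6187, -0.0808, 0.1028]
tcp_rot: [0.0, 0.665, 0.747, 0.0]
ft_force: [-0.5, 3.3, -2.5]
width: 0.0355
s now 45.0 F tool [ 3.3 -0.1  0.8] M tool [-0.15  0.77  0.06] tilt [ 0.03 -0.   -0.  ]
 lat err now mm 0.66 yaw err 0.0 z 0.1028
46 delta [0.12 0.07 0.01] dr 0.0 range 0.0
44 delta [-0.08  0.07  0.01] dr 0.0 range 0.0
```

```bash
for i in 1; do python3 -m pendant '[{"delta_pos":[-0.1,-0.01,0],"dr":[0,0,0]},{"delta_pos":[-0.15,-0.01,0],"dr":[0,0,0]}]'; python3 -c "
from way import *
rows([42])";  python3 -m pendant '[{"delta_pos":[-0.1,-0.01,0],"dr":[0,0,0]},{"delta_pos":[-0.15,-0.01,0],"dr":[0,0,0]}]'; python3 -c "
from way import *
rows([42])";done
```

```text
clock: 23.1
tool_pos: [0.6188, -0.0823, 0.1028]
tcp_rot: [0.0, 0.665, 0.747, 0.0]
ft_force: [0.3, 4.7, -2.8]
width: 0.0355
s now 43.5 F tool [4.6 0.8 1.1] M tool [-0.25  1.01  0.02] tilt [ 0.04 -0.02 -0.  ]
 lat err now mm 0.73 yaw err -0.0 z 0.1028
42 delta [-0.14  0.07  0.01] dr -0.0 range 0.0
clock: 23.3
tool_pos: [0.6187, -0.0823, 0.1028]
tcp_rot: [-0.001, 0.664, 0.747, 0.001]
ft_force: [0.9, 8.4, -3.5]
width: 0.0357
s now 43.5 F tool [8.2 1.9 1.8] M tool [-0.35  1.72  0.05] tilt [ 0.05 -0.19 -0.  ]
 lat err now mm 0.78 yaw err 0.04 z 0.1028
42 delta [-0.14  0.08  0.01] dr 0.0 range 0.0
```

```bash
python3 -m pendant '[{"delta_pos":[-0.06,0.05,0],"dr":[0,0,0]},{"delta_pos":[-0.06,0.05,0],"dr":[0,0,0]},{"delta_pos":[-0.06,0.05,0],"dr":[0,0,0]}]'; python3 -c "
from way import *
rows([42])"
```

```text
clock: 23.6
tool_pos: [0.6188, -0.0823, 0.1028]
tcp_rot: [-0.002, 0.664, 0.748, 0.001]
ft_force: [0.1, 8.9, -1.4]
width: 0.0352
s now 43.5 F tool [ 8.8  1.2 -0.2] M tool [-0.17  1.79  0.07] tilt [-0.   -0.23  0.  ]
 lat err now mm 0.73 yaw err 0.06 z 0.1028
42 delta [-0.14  0.07  0.01] dr 0.1 range 0.0
```

```bash
python3 -m pendant '[{"delta_pos":[-0.05,0.02,0],"dr":[0,0,0]},{"delta_pos":[-0.05,0.02,0],"dr":[0,0,0]},{"delta_pos":[-0.05,0.02,0],"dr":[0,0,0]},{"delta_pos":[-0.05,0.02,0],"dr":[0,0,0]},{"delta_pos":[-0.05,0.02,0],"dr":[0,0,0]},{"delta_pos":[-0.05,0.02,0],"dr":[0,0,0]}]'; python3 -c "
from way import *
rows([42])
np.random
print([get_state()['ft_force'].round(1) for i in range(3)])"
```

```text
clock: 24.2
tool_pos: [0.6188, -0.0823, 0.1028]
tcp_rot: [-0.002, 0.664, 0.748, 0.001]
ft_force: [-0.8, 10.1, -1.0]
width: 0.0358
s now 43.5 F tool [10.1  0.4 -0.6] M tool [-0.09  1.91  0.11] tilt [-0.03 -0.28  0.  ]
 lat err now mm 0.76 yaw err 0.07 z 0.1028
42 delta [-0.14  0.08  0.01] dr 0.1 range 0.0
[array([-0.8, 10.1, -1. ]), array([-0.8, 10.1, -1. ]), array([-0.8, 10.1, -1. ])]
```

```bash
python3 -m pendant '[{"delta_pos":[0,0,0],"dr":[0,0,0]},{"delta_pos":[0,0,0],"dr":[0,0,0]},{"delta_pos":[0,0,0],"dr":[0,0,0]},{"delta_pos":[0,0,0],"dr":[0,0,0]},{"delta_pos":[0,0,0],"dr":[0,0,0]},{"delta_pos":[0,0,0],"dr":[0,0,0]}]'; python3 -m pendant '[{"delta_pos":[0.15,0,0],"dr":[0,0,0]},{"delta_pos":[0.25,0,0],"dr":[0,0,0]},{"delta_pos":[0.25,0,0],"dr":[0,0,0]}]'; python3 -c "
from way import *
rows([42])"
```

```text
clock: 24.8
tool_pos: [0.6188, -0.0823, 0.1028]
tcp_rot: [-0.002, 0.664, 0.748, 0.001]
ft_force: [-1.1, 9.5, -0.6]
width: 0.0353
clock: 25.1
tool_pos: [0.6188, -0.0823, 0.1027]
tcp_rot: [-0.0, 0.665, 0.747, -0.0]
ft_force: [-1.3, 4.3, -2.8]
width: 0.0357
s now 43.5 F tool [ 4.4 -0.8  1.1] M tool [0.02 0.85 0.1 ] tilt [-0.03 -0.    0.  ]
 lat err now mm 0.72 yaw err 0.01 z 0.1027
42 delta [-0.14  0.07  0.  ] dr 0.0 range 0.0
```

```bash
python3 -m pendant '[{"delta_pos":[0.1,0,0.07],"dr":[0,0,0]},{"delta_pos":[0.15,0,0.15],"dr":[0,0,0]},{"delta_pos":[0.15,0,0.15],"dr":[0,0,0]}]'; python3 -m pendant '[{"delta_pos":[0,0,0],"dr":[0,0,0]},{"delta_pos":[0,0,0],"dr":[0,0,0]},{"delta_pos":[0,0,0],"dr":[0,0,0]},{"delta_pos":[0,0,0],"dr":[0,0,0]},{"delta_pos":[0,0,0],"dr":[0,0,0]},{"delta_pos":[0,0,0],"dr":[0,0,0]}]' 8.0; python3 - <<'E'
from h import *
c=camera_model('wrist');im=snapshot('wrist');cv2.imwrite('pics/w4.png',im)
im=snapshot('scene');cv2.imwrite('pics/scene4a.png',cv2.convertScaleAbs(cv2.resize(im[160:230,190:270],None,fx=8,fy=8,interpolation=cv2.INTER_CUBIC),alpha=1.6))
E
```

```text
clock: 25.4
tool_pos: [0.6192, -0.0821, 0.1018]
tcp_rot: [0.001, 0.665, 0.747, -0.001]
ft_force: [-0.7, -1.5, -0.0]
width: 0.0359
clock: 26.0
tool_pos: [0.6189, -0.0808, 0.1013]
tcp_rot: [0.0, 0.665, 0.747, 0.0]
ft_force: [0.1, -0.4, 0.4]
width: 0.0804
```

View pics/w4.png

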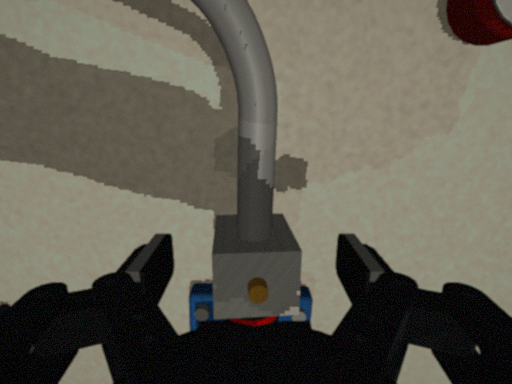

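View pics/scene4a.png

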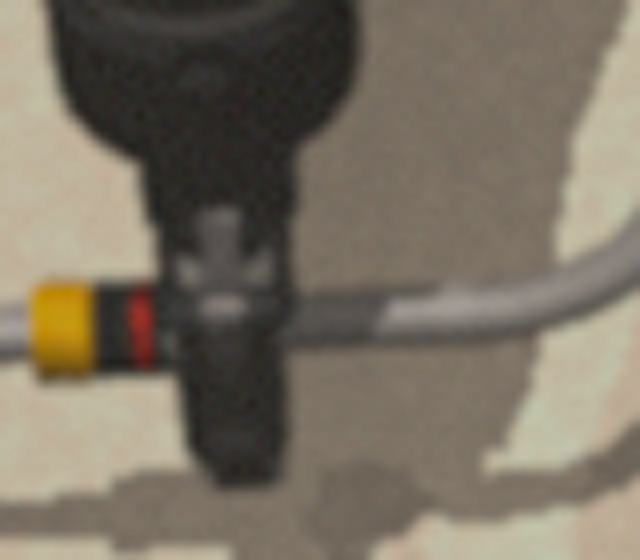

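```bash
python3 -m pendant '[{"delta_pos":[0,0,-1],"dr":[0,0,0]},{"delta_pos":[0,0,-3],"dr":[0,0,0]},{"delta_pos":[0,0,-6],"dr":[0,0,0]},{"delta_pos":[0,0,-10],"dr":[0,0,0]},{"delta_pos":[0,0,-14],"dr":[0,0,0]},{"delta_pos":[6,0,-16],"dr":[0,0,0]},{"delta_pos":[10,0,-16],"dr":[0,0,0]},{"delta_pos":[10,0,-16],"dr":[0,0,0]},{"delta_pos":[10,0,-16],"dr":[0,0,0]},{"delta_pos":[10,0,-16],"dr":[0,0,0]}]'; python3 - <<'E'
from h import *
im=snapshot('wrist');cv2.imwrite('pics/w5.png',im)
im=snapshot('scene');cv2.imwrite('pics/scene5a.png',cv2.convertScaleAbs(cv2.resize(im[160:230,190:270],None,fx=8,fy=8,interpolation=cv2.INTER_CUBIC),alpha=1.6))
im=snapshot('side');cv2.imwrite('pics/side5a.png',cv2.convertScaleAbs(cv2.resize(im[110:190,225:325],None,fx=6,fy=6,interpolation=cv2.INTER_CUBIC),alpha=1.6))
E
```

```text
clock: 27.1
tool_pos: [0.6072, 0.0179, 0.2614]
tcp_rot: [0.0, 0.665, 0.747, -0.0]
ft_force: [-0.2, 0.1, 0.0]
width: 0.0805
```

View pics/scene5a.png

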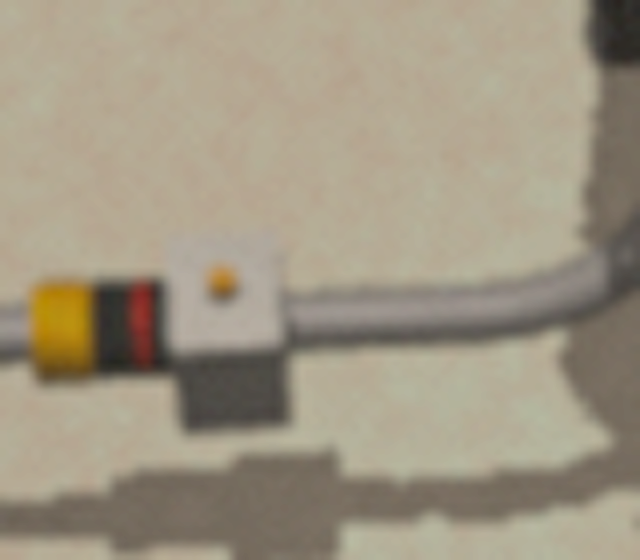

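View pics/side5a.png

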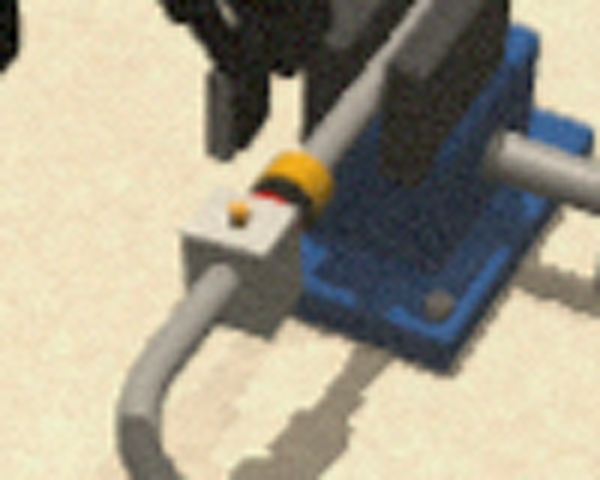

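View pics/w5.png

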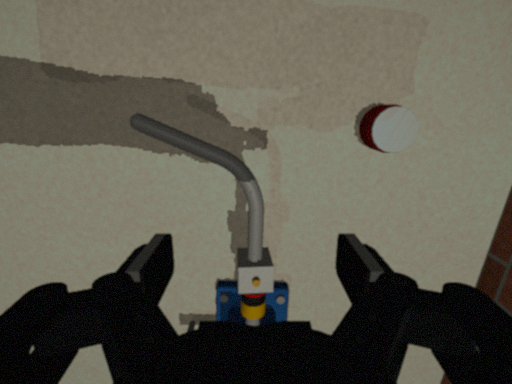

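```bash
python3 -c "
from cell import *;print(get_state()['qd'].round(3),get_state()['ft_force']);print(sign_off())"
```

```text
[-0.001  0.002 -0.    -0.     0.005  0.002] [ 0.25597557 -0.08029425 -0.20937607]
the job is handed in; nothing more can be done
None
```

I threaded the block onto the leg, brought it round the bend and pushed the sleeve home against the yellow collar. I then let go and handed the job in at about 27 s of the 72 s allowed.

- **Force on the way:** contact forces on the leg and round the bend stayed near the sensor noise, about 1–2 N, apart from a 2–4 N touch when I felt for clearance on the leg. The sleeve slid at about 4–5 N, with up to about 3 N sideways from the bar.
- **Push at the stop:** the wrist sensor read about 9–10 N for roughly 1.2 s, and the block did not move any further.
- **Release:** I eased off the push, lowered the block about 1.5 mm onto the bar and opened the fingers. Easing off briefly reversed the force to about −1.5 N, so the block may have come back a few tenths of a millimetre.
- **Last checks:** the final scene and side views show collar, sleeve and block close together with no visible gap, and the block hanging straight. The gripper is clear and above them, with the wrist force near zero. The arm never went near the race or gear. It passed over the tin only at height, and I did not re-measure any of their positions.
- **Disagreement:** towards the vice, the bar lay about 0.7 mm to one side of my camera fit. I corrected for this from the sideways force.

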